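# Turn the circuit board over in the rework frame and lock it

## Task

Take the rework frame's handle bar and swing the circuit board up and over, away from the robot, until it is upside down: level, solder side up. Then lock it there by turning the T-shaped clamp knob at the frame's left end clockwise until it is tight. Do not press on the board itself, and leave the things around the frame where they are.

Things in the scene. Friction and masses are not known exactly. Their poses are not given: they have to be found in the camera images.
- rework_frame: Grey stand fixed to the table: base plate 130 x 232 x 15 mm, two aluminium uprights (10 thick, 56 wide) at y = -83 mm (152 high) and y = +83 mm (160 high, knob end). Origin on the table under the middle between them; x away from the robot at yaw 0, y to the left along the board's rotation axis, z up. Axis height 130 mm. Knob and bracket stand outside the left upright, at y = +101 mm.
- cradle (a joint): Angle of the board cradle about the stand's y axis (rad), stops at -0.45 and 3.6. 0: level, component side up, handle bar on the robot's side (-x); pi/2: bar straight above the axis; pi: level and upside down, solder side up, bar on the far side (+x). Stays where it is left (friction 0.14 N m); turns only while the knob is loose.
- axis_mid (a point): Point on the rotation axis midway between the uprights, 130 mm above the table; axes as the stand's.
- bar_mid (a point): Middle of the cradle's handle bar: round steel, 10 mm diameter, 124 mm long, parallel to the axis and 95 mm from it, clear for 52 mm either side of this point; nearest rail 50 mm inward. At cradle = t it lies in the stand's frame at x = -95 cos t, y = 0, z = 130 + 95 sin t mm. Pinched across from above it turns between the fingers, so the tool can stay vertical over the whole arc.
- board: Green circuit board 74 x 138 x 2.4 mm in the cradle (outer size 89 x 153 mm, rails 12 mm high); origin at its centre on the rotation axis, y along the axis. +z: component side (black chips, white connector, finned heat sink, up to 14 mm high); -z: flat solder side with small solder points. Fragile: do not press on it.
- knob_grip (a point): Centre of the knob's black T-handle (48 long, 14 thick, 22 mm high), 71 mm from the axis, in the stand's frame at x -41, y +101, z 188 mm. z: outward along its turning axis, which leans 35 degrees from vertical towards the stand's -x; x: along the 48 mm; y: across the 14 mm. Below the handle only a 13 mm thick stem: fingertips may reach 25 mm past this point, then comes the bracket.
- lock_knob (a joint): Turn of the knob (rad), stops at 0 and 1.95, growing clockwise as seen from outside along its axis (tightens). Loose up to about 1.25 (friction 0.15 N m); then it presses a pad on the cradle's drum and turns harder (0.2 to 0.3 N m); above 1.55 it is tight and holds the cradle (to about 0.4 N m). Stays where it is left. At 1.1 the handle's length lies in the stand's x-z plane.
- grit_jar: Small jar with a white cap, 30 mm diameter, 42 mm high, loose; origin under its centre. Leave alone.
- spare_gear: Brass gear, 50 mm diameter, 16 mm high, loose; origin under its centre. Leave alone.
- loupe: Folding loupe, 42 x 62 x 17 mm, lying loose behind the frame; origin under its centre. Leave alone.

How it is judged:
By the outcome, as a careful person would: the job done as asked, in the order asked, and still so for the second after the job is handed in, with the robot touching nothing.
It also fails if it takes over 53 s, if anything falls off the work surface, if the arm or the gripper's body presses on something with over 40 N, if the wrist force passes 120 N, or if a joint passes its speed limit or range.

## Robot

A 6-joint arm with a two-finger parallel gripper is mounted at the origin on a cart in front of the work surface, level with it; the furniture and walls round the work are solid. World frame = base frame: x ahead of the robot, y to its left, z up, the work surface at z = 0. Lengths are in m, angles in rad, forces in N, time in s.
With the tool pointing down it reaches from about 0.35 to 0.85 m from the base axis. Payload 8.1 kg.
Tool frame: the origin (TCP) lies midway between the tips of the shut fingers; the grasp point (between the pads) lies 19 mm behind it (grip_depth is the distance from the TCP to the grasp point, in m); z points along the fingers, y is the direction in which the jaws open and shut (so a half turn about z gives the same grasp; the last joint's range is limited). The gripper opens to 93 mm and grips with 3 to 60 N. Pads are 15 mm wide; open, the fingers measure 128 mm over their backs; the gripper's body (75 mm by 188 mm) begins 65 mm behind the grasp point.
Start: joints at [-0.085, 0.13, 1.488, -0, 1.523, -0.085], TCP at [0.6, 0, 0.183] pointing down, gripper open.
Joint ranges: [-2.96, 2.96], [-0.89, 2.26], [0.02, 2.5], [-1.34, 4.48], [0, 2.73], [-2.66, 2.66]. Speed limits (rad/s): [2.39, 2.39, 2.79, 3.14, 3.14, 3.14].

## Interface

Orientations are given as a unit quaternion [w, x, y, z].
In Python, from cell import move_ptp, move_linear, move_j, grip, sleep, solve_ik, snapshot, MotionError, job_done, masks_of, mark_of, read_time, read_joints, read_dq, read_joint_efforts, read_eef_pos, read_orientation, read_ft_force, read_torque, read_gripper_width, grip_depth gives the robot as it stands. Calls block until the motion is done:
- move_ptp(position, orientation): joint-space move of the TCP to a pose.
- move_linear(position, attitude=None, rate=0.15, f_stop=None): straight line of the TCP; attitude=None keeps the orientation; rate is the mean speed in m/s. With f_stop (N) it stops when the force on the tool has changed by that much, and returns True; else False.
- move_j(angles): joint-space move.
- grip(opening, newtons=None): finger opening in m; newtons is the grip in N (None keeps the last); returns when the fingers have stopped.
- sleep(seconds).
- solve_ik(position, orientation): joint angles nearest the present ones, or None.
- snapshot(name): name is "scene" or "side" or "wrist"; returns a dict with "image" (480x640x3 uint8, blue, green, red), "mtx" (3x3 intrinsics, pixels), "k1" (the pictures are not rectified: a ray, as slopes to the right and down, at radius r is drawn at 1 + k1 r^2 times it, then the intrinsics apply), "xyz" and "attitude" of the camera in the world; the wrist camera has in their place "hand_eye" (4x4, takes a point from camera to tool coordinates, whose origin is the TCP and whose axes are the flange's). Camera axes: x right, y down, z forward; pixel columns grow to the right and rows downward; lengths in m; the calibration is good to about 2 mm. A picture is of the moment at which its call begins: read the wrist's pose just before it. There is no depth.
A pose or a line that the arm cannot do raises MotionError and nothing moves.
- job_done(): hands the job in, once; it reports no verdict.
Trained networks look in a picture, given as the dict that the camera call returned (one of the last four; its "shot" number tells which), for a name from the list of things; names that differ only in an ending like _2 or _b are one class to them, and where a whole thing is asked for, a point or a joint stands for the part that bears it (a point fixed in the world has none). Each returns a list of dicts, best first, with "score" (0 to 1); they miss things now and then, are a little off and sometimes report something else, mostly with a low value. They report only what shows in the picture. A call takes as long as a camera call.
- masks_of(picture, query): "region" (480x640 bool, what is visible of it) and "position" ([row, column] in pixels, amid what is visible of it).
- mark_of(picture, query): "position" ([row, column] in pixels: a listed point, or the origin of a listed thing).
Readings, each from a call of its own:
- read_time(): time.
- read_joints(): joint angles.
- read_dq(): joint speeds.
- read_joint_efforts(): joint torques, N m.
- read_eef_pos(): TCP position.
- read_orientation(): TCP orientation.
- read_ft_force(): force on the tool from outside, world axes, zero at the start.
- read_torque(): the same for the moment, N m.
- read_gripper_width(): finger opening in m.
Only numpy, scipy, OpenCV 4.12 (cv2) and the standard library are available. Lean on these libraries where they do the work, as an engineer would, in place of code of your own. Each camera call takes 0.05 s, during which the arm holds its last target.

## Working session

There is one attempt and no reset: what is moved stays moved. The work goes in short steps, each a Python script; the robot and the scene stay as the last script left them, time stands still between calls to the robot, and variables do not carry over. Pictures are saved under pics/ and viewed, and the job is handed in when it is done.

```bash
ls; mkdir -p pics; python3 - <<'E'
from cell import *
import cv2,numpy as np
print(read_time(),read_eef_pos(),read_orientation(),grip_depth if not callable(grip_depth) else grip_depth())
for n in ["scene","side","wrist"]:
    s=snapshot(n); cv2.imwrite(f"pics/a_{n}.png",s["image"])
    print(n,s["mtx"].tolist() if hasattr(s["mtx"],'tolist') else s["mtx"],s["k1"],s.get("xyz"),s.get("attitude"),s.get("hand_eye"))
    for q in ["rework_frame","axis_mid","bar_mid","board","knob_grip","grit_jar","spare_gear","loupe"]:
        print(q,[(np.round(m["position"]).tolist(),round(m["score"],2)) for m in mark_of(s,q)[:2]])
print(read_time())
E
```

```text
pics
0.0 [5.99362349e-01 7.66915681e-05 1.81675934e-01] [-7.09227809e-04  7.07111359e-01  7.07101597e-01 -5.94702598e-04] 0.0188
scene [[524.7549267871821, 0.0, 322.5228292288814], [0.0, 524.7549267871821, 230.13453144877528], [0.0, 0.0, 1.0]] -0.033579999891188615 [0.20463792 0.63973924 0.80348228] [ 0.11440688 -0.26491517  0.88085525 -0.37526665] None
rework_frame [([340.0, 288.0], 0.88)]
axis_mid [([295.0, 286.0], 0.9)]
bar_mid [([345.0, 321.0], 0.61), ([340.0, 288.0], 0.54)]
board [([296.0, 285.0], 0.8)]
knob_grip [([341.0, 321.0], 0.6), ([301.0, 261.0], 0.58)]
grit_jar [([231.0, 425.0], 0.56)]
spare_gear [([262.0, 404.0], 0.87)]
loupe [([287.0, 235.0], 0.68)]
side [[455.9299972550203, 0.0, 309.068312590847], [0.0, 455.9299972550203, 232.89821195239386], [0.0, 0.0, 1.0]] -0.022397807715323535 [ 0.10652882 -0.62264943  0.47426033] [-0.53445637  0.79189678 -0.24746447  0.16129852] None
rework_frame [([269.0, 268.0], 0.86)]
axis_mid [([217.0, 267.0], 0.67)]
bar_mid [([230.0, 226.0], 0.58)]
board [([215.0, 264.0], 0.55)]
knob_grip [([182.0, 251.0], 0.49), ([215.0, 262.0], 0.25)]
grit_jar [([372.0, 351.0], 0.85)]
spare_gear []
loupe [([258.0, 332.0], 0.57)]
wrist [[399.0527304147173, 0.0, 313.726437636548], [0.0, 399.0527304147173, 237.04451813565518], [0.0, 0.0, 1.0]] -0.037127136961807104 None None [[-7.30507736e-04 -9.54264264e-01 -2.98963512e-01  8.34295284e-02]
 [ 9.99999708e-01 -7.64569038e-04 -3.03251593e-06  7.10685405e-04]
 [-2.25684423e-04 -2.98963427e-01  9.54264543e-01 -2.01797954e-01]
 [ 0.00000000e+00  0.00000000e+00  0.00000000e+00  1.00000000e+00]]
rework_frame []
axis_mid []
bar_mid []
board []
knob_grip [([2.0, 451.0], 0.57)]
grit_jar [([360.0, 215.0], 0.7)]
spare_gear []
loupe [([4.0, 453.0], 0.66)]
1.35
```

View pics/a_scene.png

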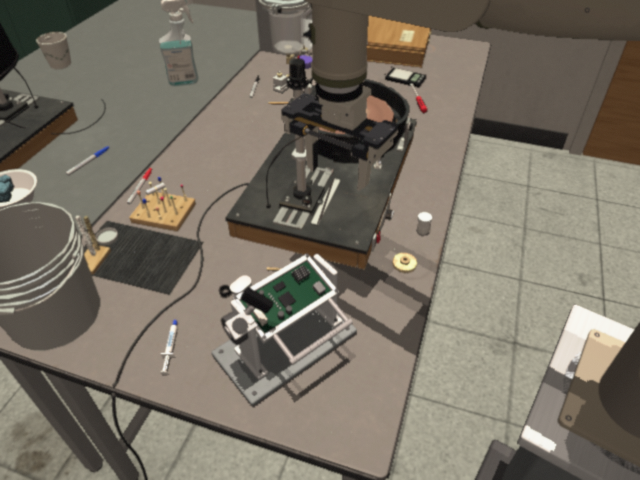

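View pics/a_side.png

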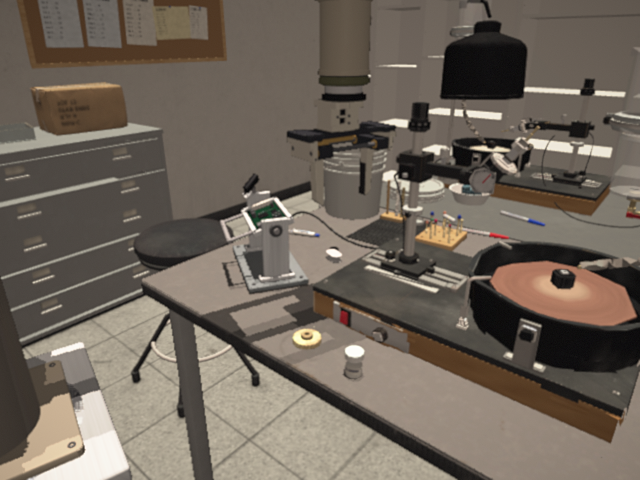

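View pics/a_wrist.png

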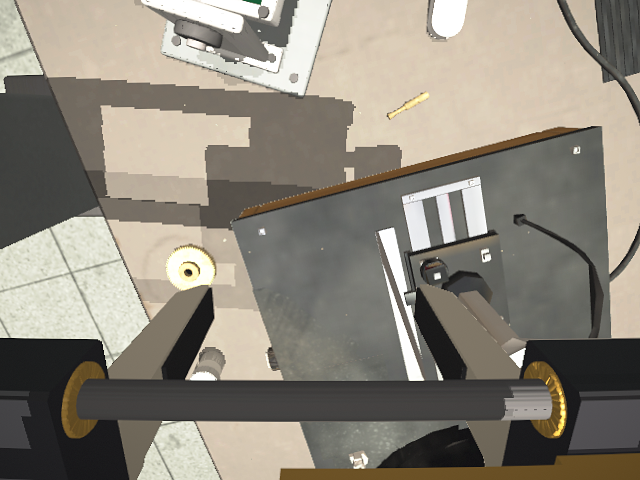

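```bash
cat > h.py <<'E'
from cell import *
import cv2,numpy as np
from scipy.spatial.transform import Rotation as R
from scipy.optimize import least_squares
def q2m(q): return R.from_quat([q[1],q[2],q[3],q[0]]).as_matrix()
def m2q(M):
    q=R.from_matrix(M).as_quat(); return [q[3],q[0],q[1],q[2]]
SC=dict(f=524.7549,c=(322.5228,230.1345),k1=-0.03358,p=np.array([0.20463792,0.63973924,0.80348228]),M=q2m([0.11440688,-0.26491517,0.88085525,-0.37526665]))
SI=dict(f=455.93,c=(309.0683,232.8982),k1=-0.0223978,p=np.array([0.10652882,-0.62264943,0.47426033]),M=q2m([-0.53445637,0.79189678,-0.24746447,0.16129852]))
HE=np.array([[-7.30507736e-04,-9.54264264e-01,-2.98963512e-01,8.34295284e-02],[9.99999708e-01,-7.64569038e-04,-3.03251593e-06,7.10685405e-04],[-2.25684423e-04,-2.98963427e-01,9.54264543e-01,-2.01797954e-01],[0,0,0,1]])
def wristcam(pos,q):
    M=q2m(q); return dict(f=399.05273,c=(313.7264,237.0445),k1=-0.037127,p=np.array(pos)+M@HE[:3,3],M=M@HE[:3,:3])
def proj(C,P):
    P=np.atleast_2d(P); d=(P-C['p'])@C['M']; s=d[:,:2]/d[:,2:]; r2=(s**2).sum(1,keepdims=True)
    return s*(1+C['k1']*r2)*C['f']+np.array(C['c'])   # col,row
def tri(obs):
    f=lambda P: np.concatenate([(proj(C,P)[0]-np.array(uv)) for C,uv in obs])
    r=least_squares(f,[0.45,0.3,0.1]); return r.x,np.abs(r.fun).max()
def onplane(C,uv,z):
    r=least_squares(lambda p: proj(C,[p[0],p[1],z])[0]-np.array(uv),[0.45,0.3]); return r.x
def fpt(fr,p): # frame (x,y,yaw) , p in mm
    x,y,a=fr; p=np.atleast_2d(p)/1000.; c,s=np.cos(a),np.sin(a)
    return np.c_[x+c*p[:,0]-s*p[:,1], y+s*p[:,0]+c*p[:,1], p[:,2]]
def save(img,n,crop=None,s=1):
    if crop: img=img[crop[0]:crop[1],crop[2]:crop[3]]
    cv2.imwrite('pics/'+n,cv2.resize(img,None,fx=s,fy=s,interpolation=cv2.INTER_CUBIC))
E
python3 - <<'E'
from h import *
for n,a,b in [("frame",(288,340),(268,269)),("axis",(286,295),(267,217)),("loupe",(235,287),(332,258)),('jar',(425,231),(351,372))]:
    print(n,tri([(SC,a),(SI,b)]))
i=cv2.imread('pics/a_scene.png'); save(i,'b_scene.png',(240,420,200,380),4*0.8)
i=cv2.imread('pics/a_side.png'); save(i,'b_side.png',(160,300,220,350),5*0.8)
E
```

```text
frame (array([ 0.56172423,  0.21767227, -0.00103943]), np.float64(0.5741473429789039))
axis (array([0.56140818, 0.21469089, 0.12697334]), np.float64(0.34422160571773475))
loupe (array([0.7200877 , 0.17749683, 0.00155342]), np.float64(1.3725371914772495))
jar (array([ 0.48180128, -0.17975651,  0.00251194]), np.float64(1.378127544821183))
```

View pics/b_scene.png

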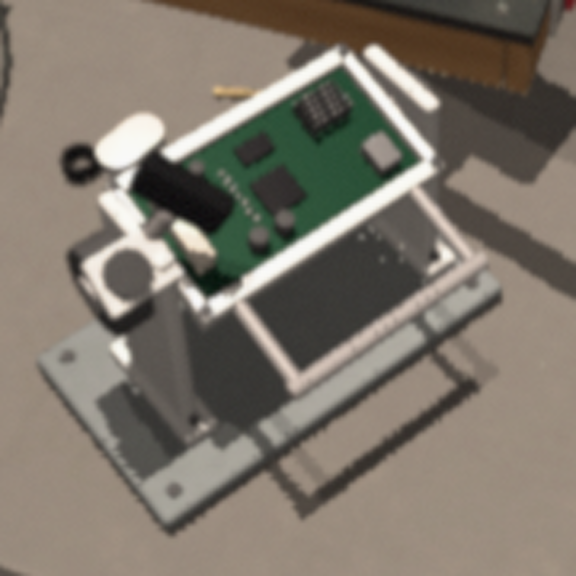

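View pics/b_side.png

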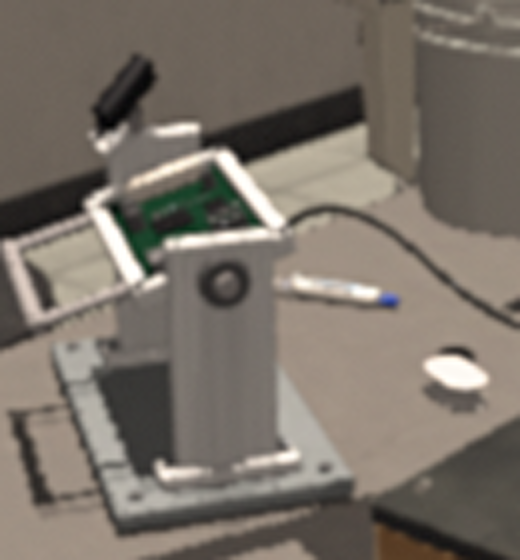

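```bash
python3 - <<'E'
from h import *
obs=[(SC,(252.5,401),(-65,116,15)),(SC,(212.5,352.5),(65,116,15)),(SC,(356.3,330.6),(-65,-116,15)),
(SI,(250,290),(-65,-116,15)),(SI,(308,280),(65,-116,15)),(SI,(233.75,246.25),(-65,116,15)),
(SC,(286,295),(0,0,130)),(SI,(267,217),(0,0,130)),(SC,(257,300),(-41,101,188)),(SI,(251,183),(-41,101,188)),
(SC,(292.8,360.3),62),(SC,(349.4,321.9),-62),(SI,(222.5,221.3),62),(SI,(228.75,239.5),-62)]
def f(v):
    r=[]
    for C,uv,p in obs:
        if np.isscalar(p): p=(-95*np.cos(v[3]),p,130+95*np.sin(v[3]))
        r.append(proj(C,fpt(v[:3],p))[0]-np.array(uv))
    return np.array(r).ravel()
s=least_squares(f,[0.56,0.215,0,0],loss='soft_l1')
print(s.x); print(np.round(f(s.x).reshape(-1,2),1))
v=s.x
print(fpt(v[:3],[(-95*np.cos(v[3]),0,130+95*np.sin(v[3])),(-41,101,188),(0,0,225),(95,0,130)]))
E
```

```text
[ 0.56170291  0.21802409 -0.30828381 -0.24750102]
[[  1.3  -2.5]
 [  0.7  -6.7]
 [  3.8  -5.3]
 [ -1.2   0.1]
 [  1.6   1. ]
 [ -0.7   0.2]
 [ -1.6  -0.2]
 [ -1.   -1.5]
 [-15.1  20.8]
 [-12.1  -2.8]
 [ -5.2   0.8]
 [ -0.3  -2.4]
 [ -0.8  -0.7]
 [ -0.    1.2]]
[[0.47394002 0.24597098 0.10672672]
 [0.55328164 0.32670289 0.188     ]
 [0.56170291 0.21802409 0.225     ]
 [0.65222421 0.18919883 0.13      ]]
```

```bash
python3 - <<'E'
from h import *
P,e=tri([(SC,(257,300)),(SI,(251,183))]);print(P,e)
v=[ 0.5617,0.218,-0.3083]
a=v[2];d=P-[v[0],v[1],0];print(np.cos(a)*d[0]+np.sin(a)*d[1],-np.sin(a)*d[0]+np.cos(a)*d[1],d[2])
import math
def draw(C,img,fr,t,n,crop,s):
    img=img.copy()
    pts={'bar':[(-95*np.cos(t),y,130+95*np.sin(t)) for y in(-62,62)],'kn':[(-41,101,188),(-41+57*0,101,188)],
     'ax':[(0,-83,130),(0,83,130)],'up':[(0,83,15),(0,83,160)],'up2':[(0,-83,15),(0,-83,152)],
     'tp':[(-28,83,160),(28,83,160)],'tp2':[(-28,-83,152),(28,-83,152)],
     'pl':[(-65,116,15),(65,116,15),(65,-116,15),(-65,-116,15),(-65,116,15)],
     'kst':[(0,101,130),(-41,101,188)]}
    big=cv2.resize(img[crop[0]:crop[1],crop[2]:crop[3]],None,fx=s,fy=s,interpolation=cv2.INTER_CUBIC)
    for k,p in pts.items():
        uv=((proj(C,fpt(fr,p))-[crop[2],crop[0]])*s).astype(int)
        cv2.polylines(big,[uv.reshape(-1,1,2)],False,(0,0,255) if k!='kst' else (255,0,255),1)
        if k=='kn': cv2.circle(big,tuple(map(int,uv[0])),5,(255,0,0),2)
    cv2.imwrite('pics/'+n,big)
draw(SC,cv2.imread('pics/a_scene.png'),v,-0.2475,'c_scene.png',(230,420,190,380),3.1)
draw(SI,cv2.imread('pics/a_side.png'),v,-0.2475,'c_side.png',(160,310,210,350),4)
E
```

```text
[0.56042901 0.28416554 0.18788485] 0.8992732683863096
-0.02128827978150194 0.06266021687014446 0.18788485005474387
```

View pics/c_scene.png

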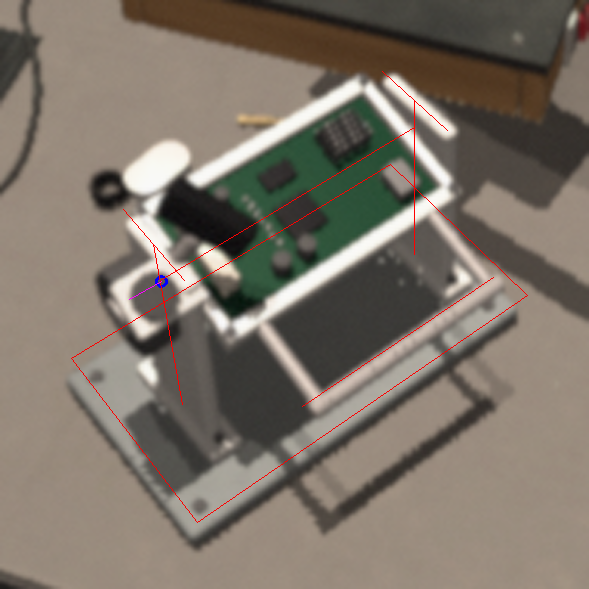

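View pics/c_side.png

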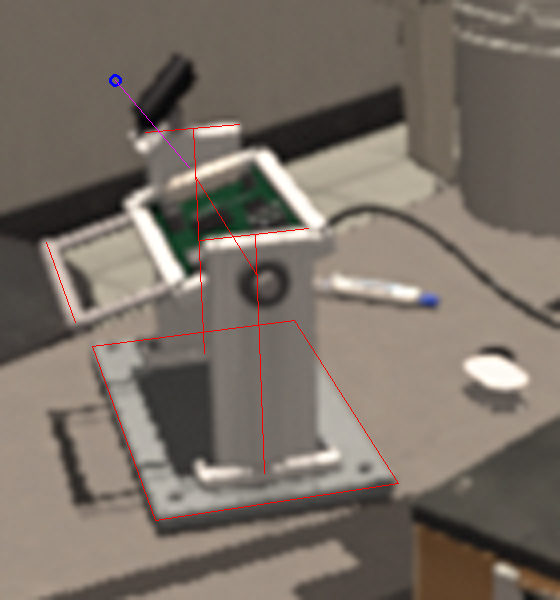

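```bash
cat >> h.py <<'E'
def draw(C,img,fr,t,n,crop,s,kx=None):
    pts={'bar':[(-95*np.cos(t),y,130+95*np.sin(t)) for y in(-62,62)],'kn':[(-41,101,188),(-41+57*0,101,188)],
     'ax':[(0,-83,130),(0,83,130)],'up':[(0,83,15),(0,83,160)],'up2':[(0,-83,15),(0,-83,152)],
     'tp':[(-28,78,160),(28,78,160),(28,88,160),(-28,88,160),(-28,78,160)],'tp2':[(-28,-88,152),(28,-88,152),(28,-78,152),(-28,-78,152),(-28,-88,152)],
     'pl':[(-65,116,15),(65,116,15),(65,-116,15),(-65,-116,15),(-65,116,15)],
     'kst':[(0,101,130),(-41,101,188)]}
    big=cv2.resize(img[crop[0]:crop[1],crop[2]:crop[3]],None,fx=s,fy=s,interpolation=cv2.INTER_CUBIC)
    for k,p in pts.items():
        uv=((proj(C,fpt(fr,p))-[crop[2],crop[0]])*s).astype(int)
        cv2.polylines(big,[uv.reshape(-1,1,2)],False,(0,0,255) if k!='kst' else (255,0,255),1)
        if k=='kn': cv2.circle(big,tuple(map(int,uv[0])),5,(255,0,0),2)
    cv2.imwrite('pics/'+n,big)
E
python3 - <<'E'
from h import *
obs=[(SC,(252.5,401),(-65,116,15)),(SC,(212.5,352.5),(65,116,15)),(SC,(356.3,330.6),(-65,-116,15)),
(SI,(250,290),(-65,-116,15)),(SI,(308,280),(65,-116,15)),(SI,(233.75,246.25),(-65,116,15))]
print(tri([(obs[0][0],obs[0][1]),(SI,obs[5][1])]),tri([(SC,obs[2][1]),(SI,obs[3][1])]))
for o in obs: print(o[2],onplane(o[0],o[1],.015))
E
```

```text
(array([0.53604461, 0.35180397, 0.01267737]), np.float64(0.8119998155381154)) (array([0.46875915, 0.13594193, 0.00815115]), np.float64(1.1013184195384724))
(-65, 116, 15) [0.53398362 0.35295294]
(65, 116, 15) [0.65054258 0.31990894]
(-65, -116, 15) [0.46437158 0.14114266]
(-65, -116, 15) [0.46661558 0.12605086]
(65, -116, 15) [0.58813858 0.09322281]
(-65, 116, 15) [0.53698786 0.34872378]
```

```bash
python3 - <<'E'
from h import *
q=[0,.70710678,.70710678,0]
try:
    move_ptp([0.555,0.28,0.40],q)
except MotionError as e: print(e)
p,o=read_eef_pos(),read_orientation()
s=snapshot("wrist"); save(s["image"],"d_wrist.png")
print(read_time(),list(p),list(o),read_ft_force())
for n in ["rework_frame","axis_mid","bar_mid","board","knob_grip","loupe"]:
    print(n,[(np.round(m["position"],1).tolist(),round(m["score"],2)) for m in mark_of(s,n)[:2]])
C=wristcam(p,o); draw(C,s["image"],[0.5617,0.218,-0.305],-0.2475,'d_over.png',(0,480,0,640),1.25)
E
```

```text
2.7417 [np.float64(0.5552144325052712), np.float64(0.2789352655763049), np.float64(0.39853802323518234)] [np.float64(-0.00023466036971212792), np.float64(0.7075110214759847), np.float64(0.7067014760220426), np.float64(-0.0010598173362459404)] [ 0.44143284 -0.30756148  0.51516115]
rework_frame [([211.8, 317.2], 0.93)]
axis_mid [([234.5, 318.9], 0.6)]
bar_mid [([208.5, 247.7], 0.91)]
board [([237.7, 316.6], 0.67), ([232.9, 320.4], 0.32)]
knob_grip []
loupe [([239.2, 419.0], 0.93)]
```

View pics/d_over.png

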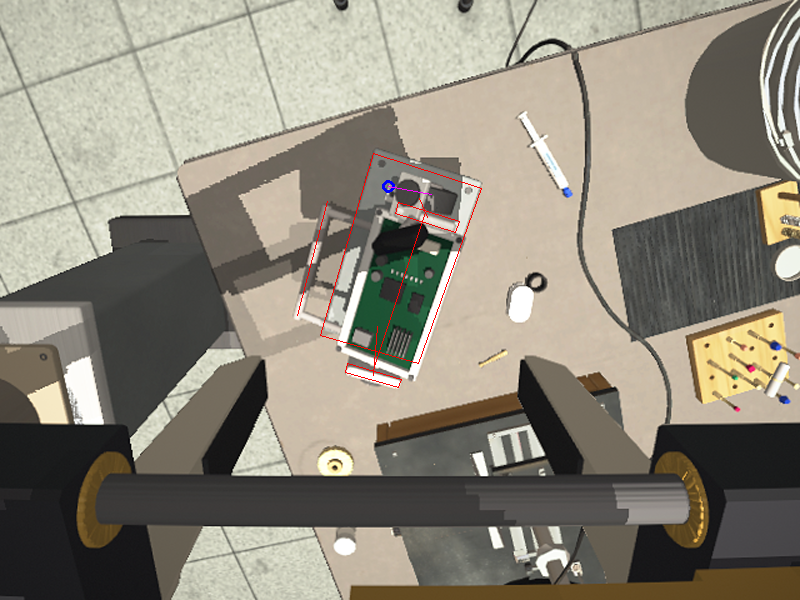

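```bash
python3 - <<'E'
from h import *
i=cv2.imread('pics/d_wrist.png'); save(i,'d_crop.png',(110,220,270,400),6)
E
```

```text
(no output)
```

View pics/d_crop.png

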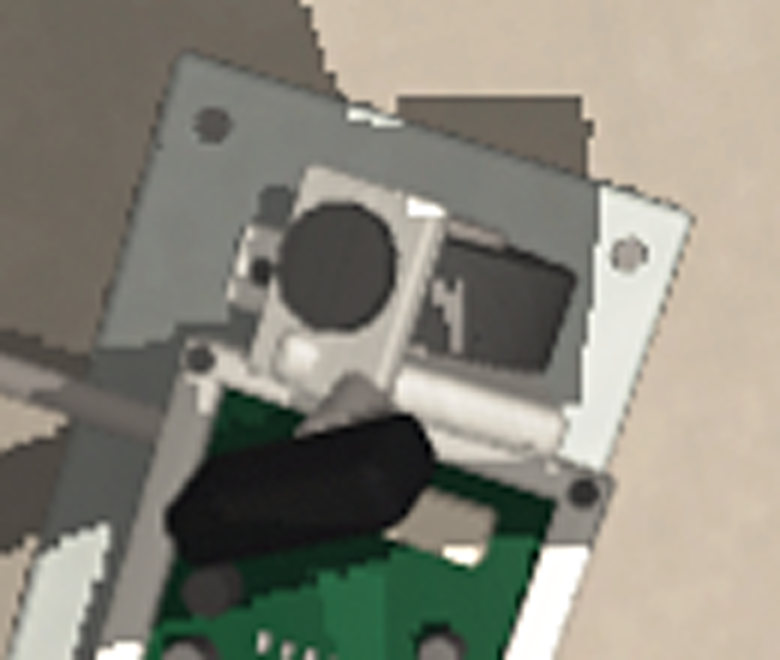

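```bash
python3 - <<'E'
from h import *
C=wristcam([0.55521443,0.27893527,0.39853802],[-0.00023466,0.70751102,0.70670148,-0.00105982])
fr=[0.5617,0.218,-0.305]
def tof(P):
    d=P-[fr[0],fr[1],0];a=fr[2];return np.round(1000*np.array([np.cos(a)*d[0]+np.sin(a)*d[1],-np.sin(a)*d[0]+np.cos(a)*d[1],d[2]]),1)
for o in [[(SC,(257,300)),(SI,(251,183)),(C,(320,191.7))],[(SC,(257,300)),(C,(320,191.7))],[(SI,(251,183)),(C,(320,191.7))],
  [(SC,(292.8,360.3)),(SC,(292.8,360.3))][:0] or [(SI,(267,217)),(C,(318,236))]]:
    P,e=tri(o);print(P,e,tof(P))
# disc
P,e=tri([(SC,(200+128/3.2,240+275/3.2)),(C,(270+338/6,110+265/6))]);print('disc',P,e,tof(P))
print(proj(C,fpt(fr,(-41,101,188))),proj(C,fpt(fr,(0,101,145))))
E
```

```text
[0.56163542 0.28293401 0.18715229] 1.2278831293083385 [-19.6  61.9 187.2]
[0.56223833 0.28158831 0.18245233] 0.04300956153815605 [-18.6  60.8 182.5]
[0.56213122 0.28294883 0.18964922] 0.029023220459322374 [-19.1  62.1 189.6]
[0.56102446 0.21500078 0.12734693] 0.5720218899614338 [  0.3  -3.1 127.3]
disc [0.56950122 0.31783698 0.15301198] 0.023150708849300372 [-22.5  97.6 153. ]
[[311.02534141 148.90008319]] [[346.09769778 156.58923239]]
```

```bash
python3 - <<'E'
from h import *
C=wristcam([0.55521443,0.27893527,0.39853802],[-0.00023466,0.70751102,0.70670148,-0.00105982])
fr=[0.5617,0.218,-0.305]
def tof(P):
    d=P-[fr[0],fr[1],0];a=fr[2];return np.round(1000*np.array([np.cos(a)*d[0]+np.sin(a)*d[1],-np.sin(a)*d[0]+np.cos(a)*d[1],d[2]]),1)
w=lambda u,v:(C,(270+u/6,110+v/6)); s=lambda u,v:(SC,(200+u/3.2,240+v/3.2)); d=lambda u,v:(SI,(220+u/4,160+v/4))
for n,o in dict(stem=[w(350,400),s(160,222)],endL=[w(175,530),s(228,210),d(98,118)],endR=[w(430,440),s(140,165),d(148,60)],
  br_tl=[w(310,175),s(85,275)],cornercradle=[w(200,358),s(205,300)]).items():
    P,e=tri(o);print(n,P,round(e,2),tof(P))
E
```

```text
stem [0.57081453 0.29388346 0.16543688] 1.44 [-14.1  75.1 165.4]
endL [0.54009656 0.27446109 0.17901531] 0.91 [-37.6  47.4 179. ]
endR [0.5823655  0.29242073 0.20045771] 3.0 [ -2.6  77.2 200.5]
br_tl [0.56565146 0.33824582 0.18216572] 4.07 [-32.3 115.9 182.2]
cornercradle [0.54303286 0.29710596 0.12863878] 0.43 [-41.6  69.8 128.6]
```

```bash
python3 - <<'E'
from h import *
q=[0,.70710678,.70710678,0]
move_ptp([0.552,0.31,0.28],q)
p,o=read_eef_pos(),read_orientation()
s=snapshot("wrist"); save(s["image"],"e1.png"); print(list(p),list(o))
for n in ["axis_mid","bar_mid","board","knob_grip"]:
    print(n,[(np.round(m["position"],1).tolist(),round(m["score"],2)) for m in mark_of(s,n)[:2]])
t=np.radians(40)
M=np.array([[0,1,0],[np.cos(t),0,-np.sin(t)],[-np.sin(t),0,-np.cos(t)]])
for P in ([0.555,0.38,0.27],[0.55,0.36,0.28],[0.54,0.34,0.28]):
    k=solve_ik(P,m2q(M)); print(k)
    if k is not None:
        try: move_ptp(P,m2q(M))
        except MotionError as e: print(e); continue
        p,o=read_eef_pos(),read_orientation()
        s=snapshot("wrist"); save(s["image"],"e2.png"); print(list(p),list(o))
        for n in ["axis_mid","bar_mid","board","knob_grip"]:
            print(n,[(np.round(m["position"],1).tolist(),round(m["score"],2)) for m in mark_of(s,n)[:2]])
        break
print(read_time())
E
```

```text
[np.float64(0.5520561620319107), np.float64(0.3098947668291156), np.float64(0.2810387276860365)] [np.float64(0.0001350716073070985), np.float64(0.7070018347930788), np.float64(0.7072116926169556), np.float64(9.581618726085975e-05)]
axis_mid [([300.2, 318.9], 0.66)]
bar_mid [([264.5, 233.3], 0.72)]
board []
knob_grip [([259.9, 323.4], 0.74)]
[ 0.80062528  0.92627142  0.44954333 -0.5943765   2.21562904  0.54585192]
[np.float64(0.5557747475041522), np.float64(0.3797097994524477), np.float64(0.27064624131652715)] [np.float64(0.24143189601730689), np.float64(0.6649451461068732), np.float64(0.6644823749234281), np.float64(-0.2408770758509792)]
axis_mid [([227.4, 313.9], 0.58), ([192.6, 234.7], 0.33)]
bar_mid [([190.8, 234.5], 0.94)]
board [([225.9, 316.9], 0.6)]
knob_grip [([237.9, 316.4], 0.79), ([260.2, 269.7], 0.33)]
5.0083
```

View pics/e1.png

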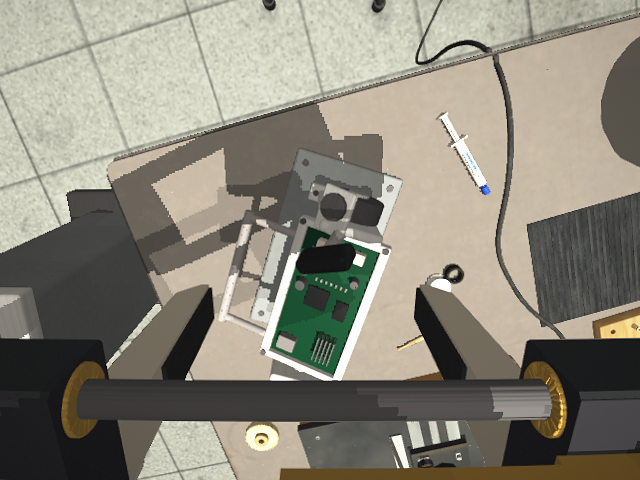

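```bash
ls pics/e2.png
```

```text
pics/e2.png
```

View pics/e2.png

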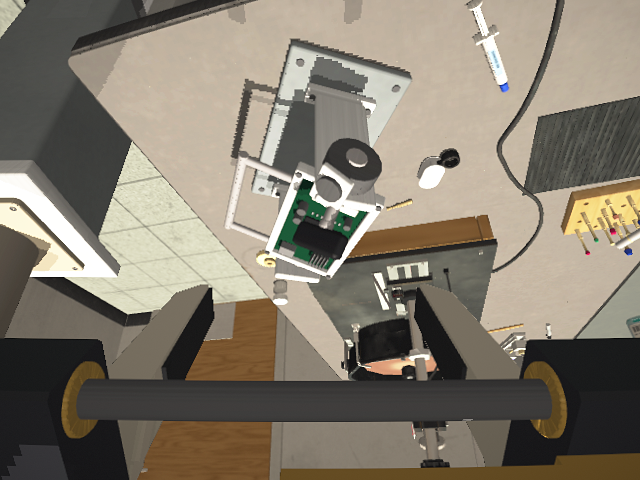

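```bash
python3 - <<'E'
from h import *
C0=wristcam([0.55521443,0.27893527,0.39853802],[-0.00023466,0.70751102,0.70670148,-0.00105982])
C1=wristcam([0.55205616,0.30989477,0.28103873],[0.000135,0.70700183,0.70721169,0.0000958])
C2=wristcam([0.55577475,0.3797098,0.27064624],[0.241431896,0.664945146,0.66448237,-0.24087708])
fr=[0.5617,0.218,-0.305]
def tof(P):
    d=P-[fr[0],fr[1],0];a=fr[2];return np.round(1000*np.array([np.cos(a)*d[0]+np.sin(a)*d[1],-np.sin(a)*d[0]+np.cos(a)*d[1],d[2]]),1)
for n,o in dict(h12=[(C1,(326,259)),(C2,(320,238))],h02=[(C0,(320,191.7)),(C2,(320,238))],hall=[(C0,(320,191.7)),(C1,(326,259)),(C2,(320,238)),(SC,(257,300)),(SI,(251,183))],
  stem=[(C1,(338,237)),(C2,(330,214))],bar=[(C1,(233.3,264.5)),(C2,(234.5,190.8)),(C0,(247.7,208.5))],ax=[(C1,(318.9,300.2)),(C2,(313.9,227.4)),(C0,(318.9,234.5))]).items():
    P,e=tri(o);print(n,P,round(e,2),tof(P))
for n,im,C in(('f1','e1',C1),('f2','e2',C2)):
    i=cv2.imread(f'pics/{im}.png'); draw(C,i,fr,-.2475,n+'.png',(20,400,200,440) if 1 else 0,1.5)
save(cv2.imread('pics/e2.png'),'f3.png',(130,280,250,400),4)
E
```

```text
h12 [0.56227015 0.28206074 0.1859838 ] 0.36 [-18.7  61.3 186. ]
h02 [0.56204281 0.28226657 0.18610543] 0.12 [-19.   61.4 186.1]
hall [0.56207864 0.28258092 0.18655283] 1.36 [-19.   61.7 186.6]
stem [0.5716977  0.29536128 0.17007088] 1.33 [-13.7  76.8 170.1]
bar [0.47140106 0.2445887  0.10251827] 1.2 [-94.1  -1.8 102.5]
ax [0.55845871 0.21888557 0.13198418] 2.66 [-3.40e+00 -1.00e-01  1.32e+02]
```

View pics/f2.png

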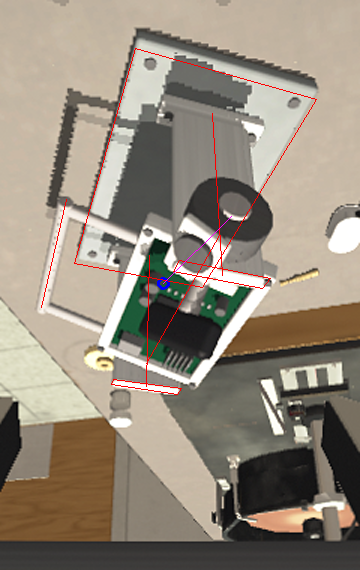

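View pics/f3.png

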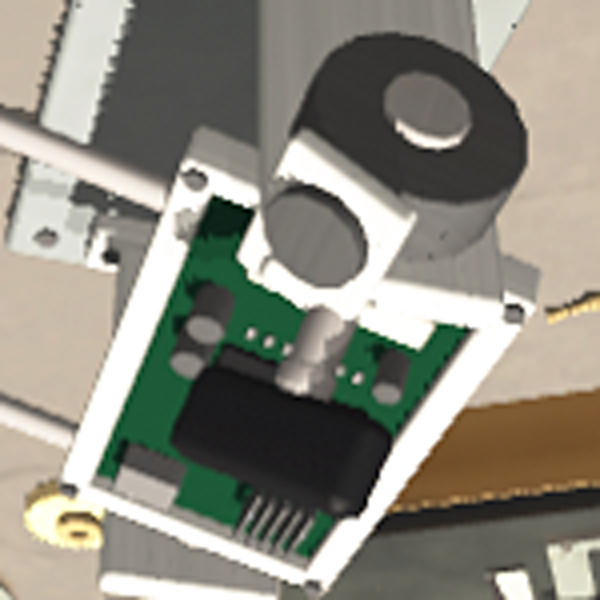

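```bash
cat > fit.py <<'E'
from h import *
from scipy.optimize import minimize
C0=wristcam([0.55521443,0.27893527,0.39853802],[-0.00023466,0.70751102,0.70670148,-0.00105982])
C1=wristcam([0.55205616,0.30989477,0.28103873],[0.000135,0.70700183,0.70721169,0.0000958])
C2=wristcam([0.55577475,0.3797098,0.27064624],[0.241431896,0.664945146,0.66448237,-0.24087708])
V=[]
for C,f,c in ((C0,'d_wrist',(320,192)),(C1,'e1',(326,259)),(C2,'e2',(320,238)),(SC,'a_scene',(257,300)),(SI,'a_side',(251,183))):
    g=cv2.imread(f'pics/{f}.png').max(2)
    m=(g<36).astype(np.uint8); n,l,st,ce=cv2.connectedComponentsWithStats(m,connectivity=4)
    i=min(range(1,n),key=lambda k:np.hypot(*(ce[k]-c)) if st[k,4]>60 else 1e9)
    print(f,st[i],ce[i]); V.append((C,(l==i)))
box=np.array([(a,b,c) for a in(-24,24) for b in(-7,7) for c in(-11,11)])/1000
def cost(v):
    M=R.from_rotvec(v[3:]*10).as_matrix(); P=v[:3]+box@M.T; t=0
    for C,m in V:
        h=cv2.convexHull(((proj(C,P)*16)).astype(np.int32)); z=np.zeros(m.shape,np.uint8)
        cv2.fillConvexPoly(z,h,1,cv2.LINE_8,4); z=z>0; t+=1-(z&m).sum()/max(1,(z|m).sum())
    return t
fr=[0.5617,0.218,-0.305]
F=np.array([[np.cos(fr[2]),-np.sin(fr[2]),0],[np.sin(fr[2]),np.cos(fr[2]),0],[0,0,1]])
best=[]
for k in range(12):
  for lean in (20,35,50):
    az=2*np.pi*k/12
    n=F@np.array([np.sin(np.radians(lean))*np.cos(az),np.sin(np.radians(lean))*np.sin(az),np.cos(np.radians(lean))])
    x=F@np.array([.69,.59,.41]); x-=n*(n@x); x/=np.linalg.norm(x)
    v=np.r_[[0.562,0.2826,0.1866],R.from_matrix(np.c_[x,np.cross(n,x),n]).as_rotvec()/10]
    best.append((cost(v),v))
best.sort(key=lambda a:a[0])
for c,v in best[:4]:
    r=minimize(cost,v,method='Nelder-Mead',options=dict(initial_simplex=np.vstack([v]+[v+d for d in np.eye(6)*np.array([.004]*3+[.02]*3)]),maxiter=600))
    M=F.T@R.from_rotvec(r.x[3:]*10).as_matrix()
    print(round(r.fun,3),r.x[:3].round(4),(F.T@(r.x[:3]-[fr[0],fr[1],0])).round(4),'x',M[:,0].round(2),'z',M[:,2].round(2))
E
python3 fit.py
```

```text
d_wrist [298 179  48  26 775] [319.93806452 191.59612903]
e1 [ 296  244   60   30 1406] [325.74679943 258.72617354]
e2 [293 220  55  34 983] [318.45574771 236.8982706 ]
a_scene [242 289  30  24 369] [256.75067751 300.25745257]
a_side [244 176  14  16  71] [251.1971831  184.69014085]
1.73 [0.5615 0.2821 0.1853] [-0.0194  0.0611  0.1853] x [0.54 0.48 0.7 ] z [-0.54 -0.44  0.72]
1.678 [0.5621 0.2813 0.1833] [-0.0187  0.0605  0.1833] x [0.41 0.6  0.69] z [-0.88  0.08  0.46]
1.753 [0.5615 0.2825 0.1864] [-0.0195  0.0614  0.1864] x [0.51 0.5  0.7 ] z [-0.55 -0.44  0.71]
1.782 [0.5636 0.2823 0.1838] [-0.0175  0.0619  0.1838] x [0.77 0.55 0.31] z [-0.51  0.24  0.83]
```

```bash
cat > fit2.py <<'E'
exec(open('fit.py').read().split('best=[]')[0])
from scipy.optimize import differential_evolution
def run(V_,dims=None):
    b=[(.545,.58),(.265,.30),(.165,.205),(-.32,.32),(-.32,.32),(-.32,.32)]
    return differential_evolution(cost,b,popsize=20,maxiter=120,seed=1,tol=1e-6)
r=run(V)
def rep(x):
    M=F.T@R.from_rotvec(x[3:]*10).as_matrix()
    print(x[:3].round(4),(F.T@(x[:3]-[fr[0],fr[1],0])).round(4),'x',M[:,0].round(2),'y',M[:,1].round(2),'z',M[:,2].round(2))
print(r.fun);rep(r.x)
M=R.from_rotvec(r.x[3:]*10).as_matrix(); P=r.x[:3]+box@M.T
for C,m in V:
    h=cv2.convexHull(((proj(C,P)*16)).astype(np.int32)); z=np.zeros(m.shape,np.uint8)
    cv2.fillConvexPoly(z,h,1,cv2.LINE_8,4); z=z>0; print(1-(z&m).sum()/(z|m).sum())
E
time python3 fit2.py
```

```text
d_wrist [298 179  48  26 775] [319.93806452 191.59612903]
e1 [ 296  244   60   30 1406] [325.74679943 258.72617354]
e2 [293 220  55  34 983] [318.45574771 236.8982706 ]
a_scene [242 289  30  24 369] [256.75067751 300.25745257]
a_side [244 176  14  16  71] [251.1971831  184.69014085]
1.6017084714217913
[0.561  0.2809 0.1818] [-0.0196  0.0598  0.1818] x [-0.4 -0.6 -0.7] y [-0.16  0.79 -0.59] z [ 0.9  -0.13 -0.41]
0.21517671517671522
0.14211550940947437
0.3218637992831541
0.18409090909090908
0.7384615384615385
real	0m57.206s
user	0m55.546s
sys	0m0.251s
```

```bash
python3 - <<'E'
import cv2
for f,(r,c) in dict(a_side=(183,251),e2=(238,320),a_scene=(300,257)).items():
    g=cv2.imread(f'pics/{f}.png').max(2)
    print(f)
    for y in range(r-22,r+24,2): print(' '.join('%3d'%v for v in g[y,c-32:c+34:2]))
E
```

```text
a_side
112 111 111 111 111 111 110 109 110 110 110 110 110 111 109 109 109 111 110 111 111 111 110 110 110 109 110 112 110 110 109 111 110
111 111 110 111 110 111 110 108 107 109 110 109 111 111 109 107 108 111 110 110 110 111 110 109 109 110 110 110 110 108 109 111 109
110 111 111 111 110 109 109 108 107 109 110 109 110 110 110 109 111 111 110 111 109 110 111 109 108 110 110 110 110 110 109 111 110
110 111 111 111 111 111 110 109 108 109 110 110 110 111 110 110 111 108 110 110 109 111 110 110 109 110 110 111 109 109 111 112 110
111 111 110 110 111 110 110 111 109 109 109 110 110 110 111 109 109 110 110 109 108 109 111 109 110 109 109 111 111 109 111 111 111
111 110 109 110 111 110 110 111 110 110 111 109 109 109 109 108 108 108 110 110 108 110 109 108 109 109 111 110 110 110 109 110 110
110 111 109 110 109 110 110 110 111 110 110 109 109 108 109 107 107  82  93 108 109 111 110 109 109 109 110 110 110 110 110 110 111
110 110 110 110 110 112 110 109 111 110 110 109 108 109 110 110  95  53  66  65 108 110 109 108 108 108 108 110 110 110 111 111 110
110 110 109 109 109 110 109 109 109 1
[... 7325 characters left out ...]
  89  89  88  90 104 107  92  74  39  37
136 112  94  96 100 107 158 226 243 241 206 135 121 101  87 136 235 243 241 207  95  86  91  90  88  88  79 104 107  85  86  69  37
 99  95  99 105 139 208 234 231 236 238 239 236 235 198  97  79 161 238 241 240 168  94  90  89  89  90  67  57  63  49  81  86  89
 97 102 119 177 234 216 158 123 135 177 233 242 245 239 145  77  84 160 191 206 219 124  89  91  91  89  81  37  30  36  82 129 214
 84 159 225 239 215 121  95  95  95  97 160 237 248 243 219  86  65  90 107 108 127  92  82  87  89  89  88  72  67  90 168 240 248
125 233 243 232 127  95  95  93  93  92  98 191 237 225 179 149  44  50  92  98  86  63  74  76  79  82  87  92 137 223 246 249 246
```

```bash
python3 - <<'E'
s=open('fit.py').read()
s=s.replace("'d_wrist',(320,192)","'d_wrist',(320,192),36").replace("'e1',(326,259)","'e1',(326,259),42").replace("'e2',(320,238)","'e2',(320,238),46").replace("'a_scene',(257,300)","'a_scene',(257,300),45").replace("'a_side',(251,183)","'a_side',(251,183),80")
s=s.replace("for C,f,c in","for C,f,c,th in").replace("(g<36).astype(np.uint8)","(g<th).astype(np.uint8); m=cv2.morphologyEx(m,cv2.MORPH_OPEN,np.ones((4,4),np.uint8) if th!=80 else np.ones((2,2),np.uint8))")
s=s.replace("V.append((C,(l==i)))","V.append((C,(l==i)));x,y=map(int,c);o=(g[y-30:y+30,x-35:x+35]);o=np.hstack([o,(l==i)[y-30:y+30,x-35:x+35].astype(np.uint8)*255]);T=globals().setdefault('T',[]);T.append(o)")
s=s.replace("box=np","cv2.imwrite('pics/masks.png',cv2.resize(np.vstack(T),None,fx=1.9,fy=1.9));box=np")
open('fit.py','w').write(s)
E
python3 fit2.py
```

```text
d_wrist [299 180  45  26 770] [320.85064935 192.63506494]
e1 [ 297  229   59   46 1688] [324.58116114 256.33886256]
e2 [ 294  222   55   36 1258] [320.72496025 240.20667727]
a_scene [244 291  29  22 386] [257.92487047 301.22279793]
a_side [244 175  16  19 184] [251.80434783 184.375     ]
1.2978165582998649
[0.5616 0.2807 0.1847] [-0.0189  0.0598  0.1847] x [-0.53 -0.46 -0.71] y [-0.63  0.78 -0.03] z [ 0.57  0.43 -0.7 ]
0.09178743961352653
0.2444803446418955
0.27719729563614015
0.3597246127366609
0.3246268656716418
```

View pics/masks.png

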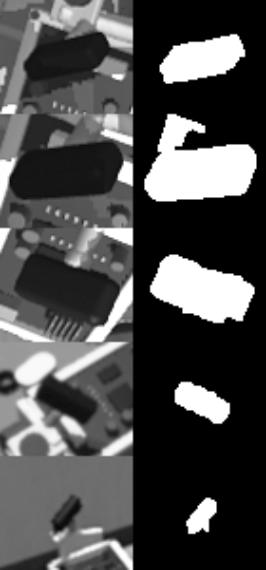

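```bash
sed -i "s/'e1',(326,259),42/'e1',(326,259),34/; s/np.ones((4,4),np.uint8)/np.ones((3,3),np.uint8)/; s/np.ones((2,2),np.uint8)/np.ones((1,1),np.uint8)/; s/'e2',(320,238),46/'e2',(320,238),45/" fit.py
cat > fit3.py <<'E'
exec(open('fit.py').read().split('best=[]')[0])
from scipy.optimize import differential_evolution
ctr=np.array([.5616,.2820,.1855])
W=[]
for C,m in V:
    ys,xs=np.nonzero(m); c=np.array([xs.mean(),ys.mean()]); 
    x0,y0=int(c[0])-40,int(c[1])-40
    W.append((C,cv2.resize(m[y0:y0+80,x0:x0+80].astype(np.uint8),None,fx=3,fy=3,interpolation=cv2.INTER_NEAREST)>0))
def cost3(v,each=False):
    M=R.from_rotvec(v*10).as_matrix(); P=ctr+box@M.T; t=[]
    for C,m in W:
        uv=proj(C,P)*3; h=cv2.convexHull(uv.astype(np.float32)).reshape(-1,2)
        z=np.zeros(m.shape,np.uint8)
        mo=cv2.moments(h.astype(np.float32).reshape(-1,1,2)); g=np.array([mo['m10'],mo['m01']])/mo['m00']
        ys,xs=np.nonzero(m); h=h-g+[xs.mean(),ys.mean()]
        cv2.fillConvexPoly(z,np.round(h).astype(np.int32),1); z=z>0; t.append(1-(z&m).sum()/(z|m).sum())
    return t if each else sum(t)
for sd in (1,2,3):
    r=differential_evolution(cost3,[(-.32,.32)]*3,popsize=20,maxiter=60,seed=sd)
    M=F.T@R.from_rotvec(r.x*10).as_matrix()
    print(round(r.fun,3),'x',M[:,0].round(2),'y',M[:,1].round(2),'z',M[:,2].round(2),np.round(cost3(r.x,True),2))
for nm,B in (('Rz*Ry',np.array([[.37,-.89,-.26],[.73,.454,-.51],[.57,0,.82]])),):
    for q in (0,.2,.4,.6):
        print(nm,q,np.round(cost3(R.from_matrix(F@B@R.from_rotvec([0,0,-q]).as_matrix()).as_rotvec()/10,True),2))
E
python3 fit3.py
```

```text
d_wrist [298 179  45  26 770] [319.85064935 191.63506494]
e1 [ 296  244   59   30 1393] [325.78750897 258.69921034]
e2 [ 293  221   55   37 1240] [319.91612903 239.07741935]
a_scene [242 289  31  24 398] [256.91959799 300.23115578]
a_side [243 174  16  20 186] [250.78494624 183.47311828]
1.047 x [0.55 0.49 0.67] y [ 0.64 -0.76  0.02] z [ 0.53  0.42 -0.74] [0.11 0.13 0.24 0.28 0.29]
1.003 x [-0.48 -0.59 -0.64] y [ 0.13 -0.77  0.62] z [-0.87  0.22  0.45] [0.24 0.16 0.15 0.18 0.27]
1.009 x [0.48 0.61 0.63] y [ 0.15 -0.77  0.63] z [ 0.87 -0.2  -0.46] [0.24 0.17 0.14 0.19 0.27]
Rz*Ry 0 [0.44 0.39 0.18 0.32 0.37]
Rz*Ry 0.2 [0.24 0.22 0.14 0.32 0.24]
Rz*Ry 0.4 [0.23 0.25 0.2  0.32 0.26]
Rz*Ry 0.6 [0.31 0.3  0.21 0.31 0.31]
```

```bash
cat > look.py <<'E'
from h import *
import json
q=[0,.70710678,.70710678,0]
t=np.radians(40);c,s_=np.cos(t),np.sin(t)
M2=np.array([[0,1,0],[c,0,-s_],[-s_,0,-c]])
z=np.array([s_,0,-c]);x=np.array([-c,0,-s_]);M3=np.c_[x,np.cross(z,x),z]
out={}
for n,P,o in(('g1',[0.5616,.205,.26],q),('g2',[.5557,.31,.26],m2q(M2)),('g3',[.55,.27,.28],m2q(M3))):
    k=solve_ik(P,o)
    if k is None: print(n,'no'); continue
    try: move_ptp(P,o)
    except MotionError as e: print(n,e); continue
    p,oo=read_eef_pos(),read_orientation(); s=snapshot("wrist"); save(s["image"],n+".png"); out[n]=[list(map(float,p)),list(map(float,oo))]
json.dump(out,open('poses.json','w'));print(read_time(),out)
E
python3 look.py
```

```text
8.3417 {'g1': [[0.561668303674338, 0.20510524689776097, 0.26044229179040373], [0.0002970390535542381, 0.7070929622328211, 0.707120531375579, -9.292864709773155e-05]], 'g2': [[0.5551142812451871, 0.3120317076286102, 0.2582335421597167], [0.24216197294186592, 0.6630059824321116, 0.6656188249888496, -0.24234732501225748]], 'g3': [[0.5507043660962184, 0.26945628986609393, 0.28147114148594465], [0.3426574237629546, 0.0013704271628211832, 0.9394593704150479, 0.0003212614016590912]]}
```

View pics/g1.png

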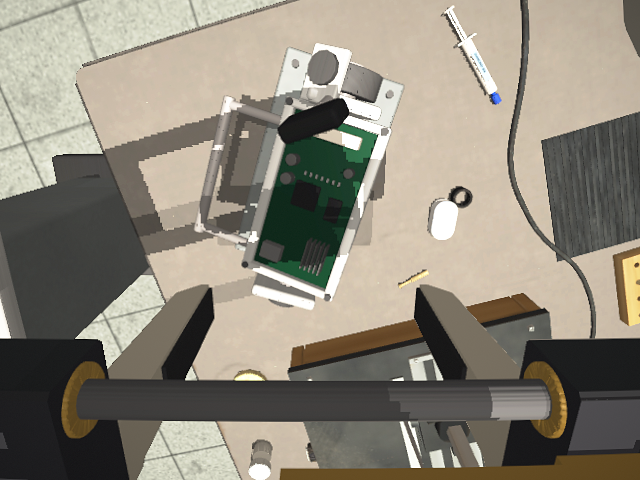

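View pics/g2.png

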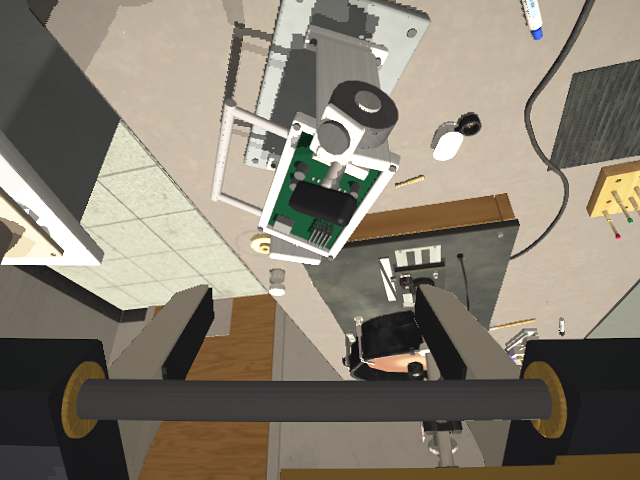

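View pics/g3.png

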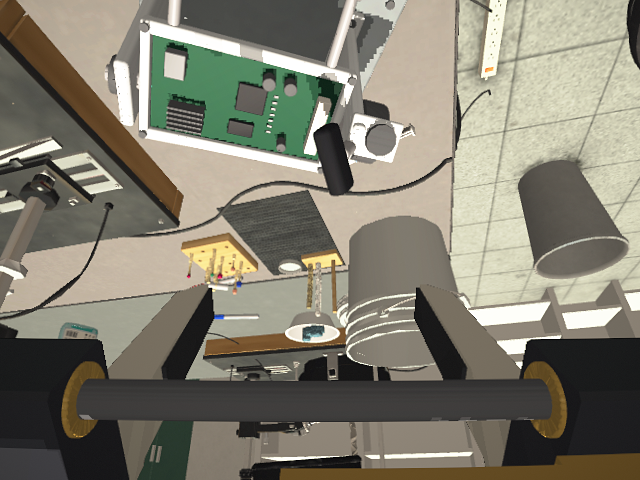

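```bash
python3 - <<'E'
from h import *
a=cv2.imread('pics/g3.png')[80:210,290:430];b=cv2.imread('pics/g1.png')[30:160,260:400];c=cv2.imread('pics/g2.png')[80:210,270:410]
a=cv2.rotate(a,cv2.ROTATE_180);c=cv2.rotate(c,cv2.ROTATE_180)
save(np.hstack([a,b]),'g_crop.png',None,2.8); save(c,'g2_crop.png',None,4)
E
```

```text
(no output)
```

View pics/g_crop.png

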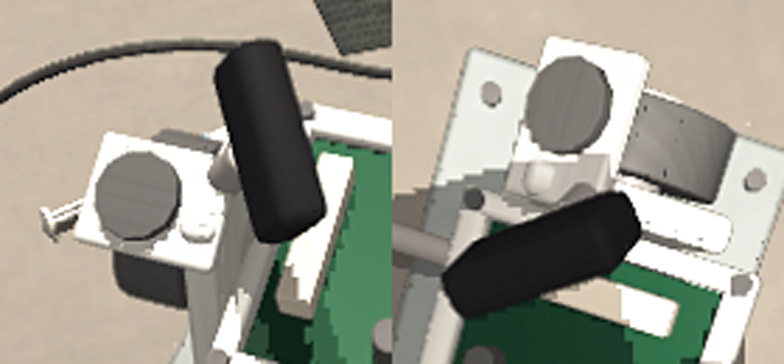

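View pics/g2_crop.png

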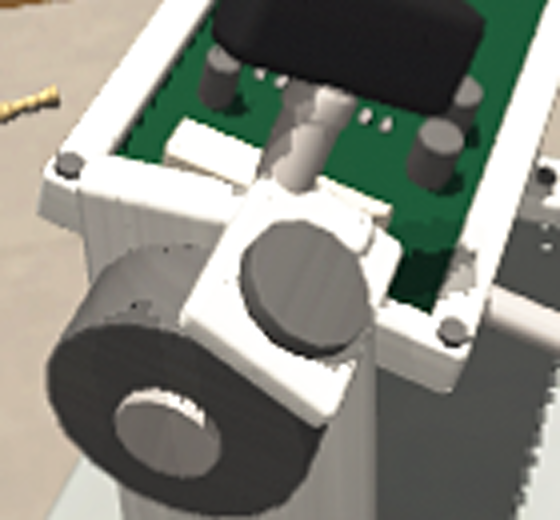

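```bash
cat > fit4.py <<'E'
from h import *
import json
from scipy.optimize import differential_evolution
po=json.load(open('poses.json'))
fr=[0.5617,0.218,-0.305]
F=np.array([[np.cos(fr[2]),-np.sin(fr[2]),0],[np.sin(fr[2]),np.cos(fr[2]),0],[0,0,1]])
V=[]
for n,c in (('g1',(314,120)),('g2',(323,200)),('g3',(334,158))):
    g=cv2.imread(f'pics/{n}.png').max(2); m=(g<46).astype(np.uint8); m=cv2.morphologyEx(m,cv2.MORPH_OPEN,np.ones((5,5),np.uint8))
    k,l,st,ce=cv2.connectedComponentsWithStats(m,connectivity=4); i=l[c[1],c[0]]; print(n,st[i],ce[i],wristcam(*po[n])['p'].round(3)); V.append((wristcam(*po[n]),l==i))
cv2.imwrite('pics/masks2.png',np.hstack([(m[60 if 0 else 20:260,240:420]*255).astype(np.uint8) for C,m in V]))
box=np.array([(a,b,c) for a in(-24,24) for b in(-7,7) for c in(-11,11)])/1000
P0,e=tri([(C,np.array(np.nonzero(m)).mean(1)[::-1]) for C,m in V]);print(P0,e,(F.T@(P0-[fr[0],fr[1],0])).round(4))
def cost(v,each=False):
    M=R.from_rotvec(v[3:]*10).as_matrix(); P=v[:3]+box@M.T; t=[]
    for C,m in V:
        h=cv2.convexHull(((proj(C,P)*16)).astype(np.int32)); z=np.zeros(m.shape,np.uint8)
        cv2.fillConvexPoly(z,h,1,cv2.LINE_8,4); z=z>0; t.append(1-(z&m).sum()/max(1,(z|m).sum()))
    return t if each else sum(t)
for sd in (1,2,3):
    r=differential_evolution(cost,[(a-.01,a+.01) for a in P0]+[(-.32,.32)]*3,popsize=15,maxiter=150,seed=sd,tol=1e-5)
    M=F.T@R.from_rotvec(r.x[3:]*10).as_matrix()
    print(round(r.fun,3),r.x[:3].round(4),(F.T@(r.x[:3]-[fr[0],fr[1],0])).round(4),'x',M[:,0].round(2),'y',M[:,1].round(2),'z',M[:,2].round(2),np.round(cost(r.x,True),2))
E
python3 fit4.py
```

```text
g1 [ 279   99   70   46 1805] [313.33573407 121.09861496] [0.562 0.289 0.462]
g2 [ 290  181   66   40 1764] [322.43537415 201.24773243] [0.555 0.506 0.359]
g3 [     0      0    640    480 274335] [319.84055261 223.69351705] [0.357 0.27  0.382]
[0.56805295 0.28402585 0.21149468] 31.64891800592531 [-0.0138  0.0649  0.2115]
1.761 [0.5634 0.2834 0.2016] [-0.018   0.0629  0.2016] x [ 0.44  0.32 -0.84] y [ 0.65 -0.76  0.06] z [-0.61 -0.57 -0.54] [0.08 0.69 1.  ]
1.766 [0.5611 0.2833 0.2015] [-0.0202  0.0621  0.2015] x [-0.42 -0.34 -0.84] y [ 0.65 -0.76 -0.02] z [-0.63 -0.56  0.54] [0.1  0.67 0.99]
1.757 [0.5633 0.2833 0.2016] [-0.0181  0.0628  0.2016] x [ 0.43  0.31 -0.85] y [ 0.67 -0.73  0.07] z [-0.6  -0.6  -0.52] [0.08 0.69 1.  ]
```

View pics/masks2.png

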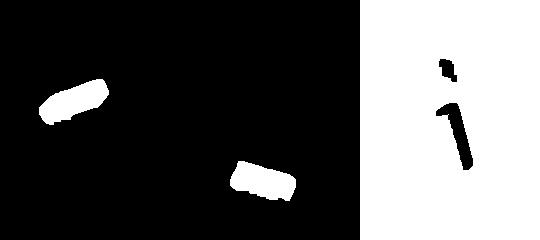

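```bash
python3 - <<'E'
import cv2
g=cv2.imread('pics/g3.png').max(2); print(g[120:200:6,310:360:3])
E
```

```text
[[ 78 223 255 255 255 255  96 124 140 141 129 109 120 118 144 255 255]
 [117 255 255 255  73  20  22  22  21  23 112 119 118 113 251 252 255]
 [255 217  28  33  34  36  36  28  26  26  34 122 120 118 255 255 255]
 [255 214  46  47  49  49  45  36  27  27  26 119 117 128 255 255 255]
 [255 255  30  46  48  51  48  42  30  28  27  23  98 101  97 224 255]
 [255 255 231  44  48  50  50  47  38  28  27  25 162 111 147 255 255]
 [129 124 128  38  47  50  52  49  44  32  28  28   7 173  66 132 127]
 [237 184 151 255  39  49  52  52  48  39  28  26  25 255 255 222 206]
 [255 255 255  93  56  47  52  53  53  45  32  29  26  17 203 202 202]
 [203 206 203 200 211  38  49  54  54  50  40  28  28  26 198 202 200]
 [200 203 204 204 203 128  46  51  56  55  47  33  25  28  18 203 201]
 [ 62  47  56 167 169 211  37  48  52  55  51  43  30  29 135 201 202]
 [199 203 201 203 211 173 161  41  48  55  56  47  51  51  41  34  42]
 [ 81 200 203 202 200 201 203 201 202 202 200 201 202 201 203 204 203]]
```

```bash
sed -i "s/m=(g<46).astype(np.uint8)/m=(g<(62 if n=='g3' else 46)).astype(np.uint8)/; s/'g3',(334,158)/'g3',(334,156)/" fit4.py; python3 fit4.py
```

```text
g1 [ 279   99   70   46 1805] [313.33573407 121.09861496] [0.562 0.289 0.462]
g2 [ 290  181   66   40 1764] [322.43537415 201.24773243] [0.555 0.506 0.359]
g3 [ 314  123   39   72 1819] [333.35404068 158.5057724 ] [0.357 0.27  0.382]
[0.56195502 0.28338154 0.18692712] 0.9047379246169953 [-0.0194  0.0624  0.1869]
0.564 [0.5613 0.2833 0.1869] [-0.02    0.0621  0.1869] x [-0.57 -0.45 -0.68] y [ 0.66 -0.75 -0.06] z [-0.49 -0.48  0.73] [0.12 0.29 0.15]
0.563 [0.5614 0.2833 0.1865] [-0.0199  0.0622  0.1865] x [-0.59 -0.46 -0.66] y [ 0.65 -0.76 -0.05] z [-0.48 -0.46  0.75] [0.13 0.29 0.14]
0.562 [0.5611 0.2833 0.1869] [-0.0202  0.0621  0.1869] x [-0.57 -0.45 -0.68] y [ 0.66 -0.75 -0.06] z [-0.49 -0.48  0.73] [0.12 0.29 0.15]
```

View pics/masks2.png

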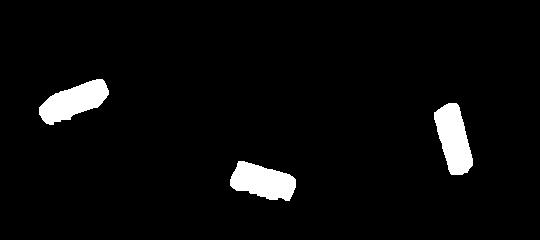

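```bash
cat > fit5.py <<'E'
exec(open('fit4.py').read().split('for sd in')[0])
def cost(v,each=False):
    M=R.from_rotvec(v[3:6]*10).as_matrix(); P=v[:3]+(box*(v[6:9]*100)/np.array([.024,.007,.011])/1)@M.T; t=[]
    for C,m in V:
        h=cv2.convexHull(((proj(C,P)*16)).astype(np.int32)); z=np.zeros(m.shape,np.uint8)
        cv2.fillConvexPoly(z,h,1,cv2.LINE_8,4); z=z>0; t.append(1-(z&m).sum()/max(1,(z|m).sum()))
    return t if each else sum(t)
S=1e-2
for sd in (1,2):
    r=differential_evolution(cost,[(a-.006,a+.006) for a in P0]+[(-.32,.32)]*3+[(.018*S,.03*S),(.005*S,.013*S),(.005*S,.013*S)],popsize=15,maxiter=200,seed=sd,tol=1e-5)
    M=F.T@R.from_rotvec(r.x[3:6]*10).as_matrix()
    print(round(r.fun,3),r.x[:3].round(4),'x',M[:,0].round(2),'y',M[:,1].round(2),'z',M[:,2].round(2),np.round(cost(r.x,True),2),(r.x[6:]*200*1000).round(1))
E
python3 fit5.py
```

```text
g1 [ 279   99   70   46 1805] [313.33573407 121.09861496] [0.562 0.289 0.462]
g2 [ 290  181   66   40 1764] [322.43537415 201.24773243] [0.555 0.506 0.359]
g3 [ 314  123   39   72 1819] [333.35404068 158.5057724 ] [0.357 0.27  0.382]
[0.56195502 0.28338154 0.18692712] 0.9047379246169953 [-0.0194  0.0624  0.1869]
0.22 [0.5617 0.2835 0.1876] x [-0.69 -0.51 -0.52] y [ 0.22  0.54 -0.81] z [ 0.7  -0.67 -0.26] [0.06 0.07 0.09] [44.  18.2 11. ]
0.222 [0.5619 0.2837 0.1875] x [-0.69 -0.5  -0.53] y [ 0.22  0.55 -0.81] z [ 0.69 -0.67 -0.27] [0.08 0.07 0.07] [44.3 17.8 10.9]
```

```bash
cat >> h.py <<'E'
fr=np.array([0.5605,0.2175,-0.305])
def toolM(a): return R.from_euler('z',a).as_matrix()@np.array([[0,1,0],[1,0,0],[0,0,-1.]])
def fv(p,fr_=None): # inverse world->frame mm
    f=fr if fr_ is None else fr_
    d=np.asarray(p)-[f[0],f[1],0]; a=f[2]; return np.round(1000*np.array([np.cos(a)*d[0]+np.sin(a)*d[1],-np.sin(a)*d[0]+np.cos(a)*d[1],d[2]]),1)
E
python3 - <<'E'
from h import *
q=m2q(toolM(fr[2]))
P=fpt(fr,(-92,-12,270))[0]
print(P,read_joints(),solve_ik(P,q))
move_ptp(P,q); grip(0.035,8)
p,o=read_eef_pos(),read_orientation(); s=snapshot("wrist"); print(list(map(float,p)),list(map(float,o)),read_time(),read_gripper_width(),read_ft_force())
print([(m["position"],m["score"]) for m in mark_of(s,"bar_mid")])
draw(wristcam(p,o),s["image"],fr,-.26,'i_over.png',(0,480,0,640),1.25); save(s["image"],'i.png')
E
```

```text
[0.46914256 0.23368081 0.27      ] [ 0.6277608  -0.46511001  2.0156965  -0.45354693  1.04139125 -0.8201835 ] [ 3.64284340e-01 -9.55143133e-02  1.55933543e+00 -4.44089210e-16
  1.67777154e+00  6.69284340e-01]
[0.46915599552931836, 0.23367785561753449, 0.26998911979319473] [-6.144658654456799e-07, 0.8063181588662994, 0.591482059412793, -8.65360589520052e-06] 10.7667 0.035131132983797934 [-0.19970705  0.4652581   0.5373884 ]
[([197.2, 311.9], 0.83)]
```

View pics/i_over.png

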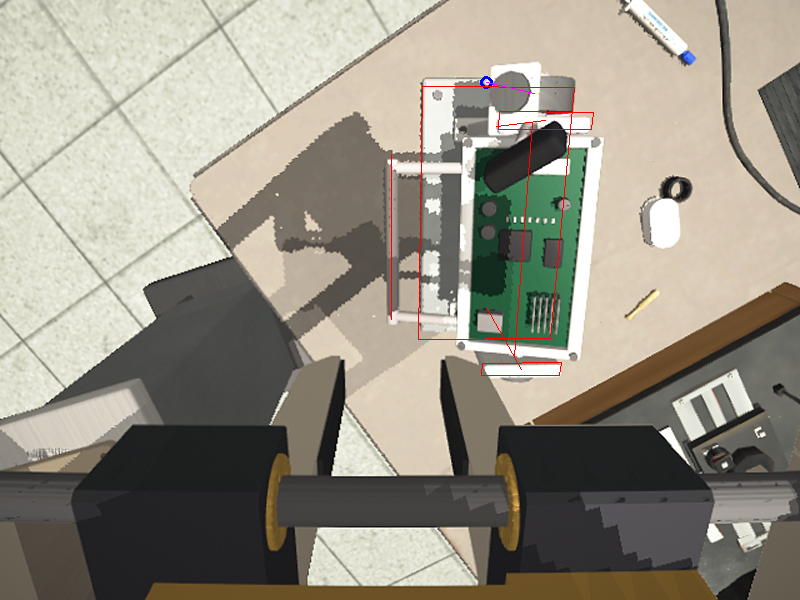

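```bash
python3 - <<'E'
from h import *
save(cv2.imread('pics/i.png'),'i_c.png',(55,305,285,505),2.4)
E
```

```text
(no output)
```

View pics/i_c.png

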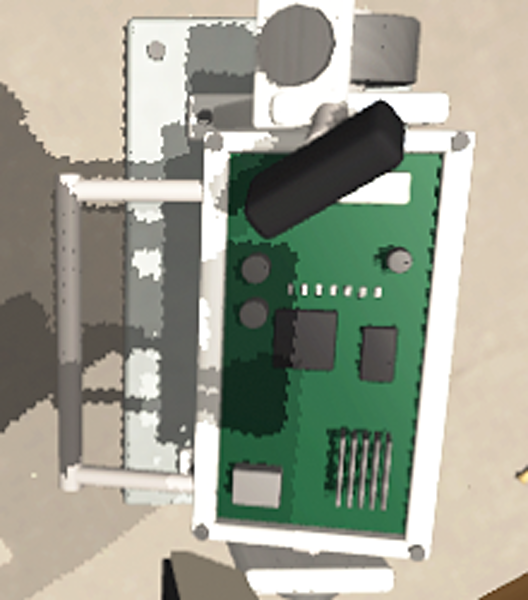

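```bash
python3 - <<'E'
from h import *
C=wristcam([0.469156,0.2336779,0.2699891],[0,0.80631816,0.59148206,0])
cp=lambda x,y,z:('c',x,y,z)
w=lambda u,v:(285+u/2.4,55+v/2.4)
obs=[(C,w(68,173),('c',-95,62,0)),(C,w(70,491),('c',-95,-62,0)),(C,w(213,141),('c',-40.5,72.5,6)),(C,w(460,141),('c',40.5,72.5,6)),(C,w(200,531),('c',-40.5,-72.5,6)),(C,w(418,552),('c',40.5,-72.5,6)),(C,w(128,18),(-65,116,15)),(C,w(125,502),(-65,-116,15))]
def pt(p,t):
    if p[0]!='c': return p
    _,x,y,z=p; return (x*np.cos(t)+z*np.sin(t), y, 130-x*np.sin(t)+z*np.cos(t))
def f(v):
    return np.concatenate([proj(c,fpt(v[:3],pt(p,v[3])))[0]-np.array(uv) for c,uv,p in obs])
for O in (obs,obs[:6],):
    obs=O
    s=least_squares(f,[*fr,-.25]);print(s.x.round(4));print(f(s.x).reshape(-1,2).round(1).tolist())
E
```

```text
[ 0.5608  0.2166 -0.3039 -0.2199]
[[-0.8, -2.4], [-1.3, -2.1], [1.3, -1.5], [1.4, -1.0], [0.1, -1.7], [-0.1, -3.1], [0.3, 7.4], [-1.5, 7.8]]
[ 0.5601  0.2151 -0.296  -0.258 ]
[[-0.6, 0.3], [-0.1, -1.0], [0.2, 1.0], [0.2, 0.8], [0.3, -0.4], [0.0, -1.1]]
```

```bash
sed -i 's/^fr=np.array.*/fr=np.array([0.5602,0.2152,-0.298])/' h.py; cat >> h.py <<'E'
YG=-12
def barpose(t): 
    p=fpt(fr,(-95*np.cos(t),YG,130+95*np.sin(t)))[0]; p[2]-=0.0188; return p
def ff(): # force in frame axes
    f=np.array(read_ft_force()); a=fr[2]; return np.array([np.cos(a)*f[0]+np.sin(a)*f[1],-np.sin(a)*f[0]+np.cos(a)*f[1],f[2]]).round(2)
QD=m2q(toolM(-0.298))
E
python3 - <<'E'
from h import *
b=barpose(-.258); print(b)
move_ptp(b+[0,0,.06],QD); print(ff())
print(move_linear(b,QD,rate=.08,f_stop=8)); print(ff(),read_time())
s=snapshot("wrist"); save(s["image"],'j.png',(55,355,225,505),2)
grip(0.0,6); print(read_gripper_width(),ff(),read_eef_pos()-b,read_time())
E
```

```text
[0.46886947 0.23069855 0.08696101]
[-0.23  0.27 -0.22]
False
[-0.15 -0.38  0.41] 12.275
0.0006195832697971477 [-0.79  0.08  0.05] [-5.21031534e-05 -3.23317824e-05 -3.46443184e-05] 13.05
```

View pics/j.png

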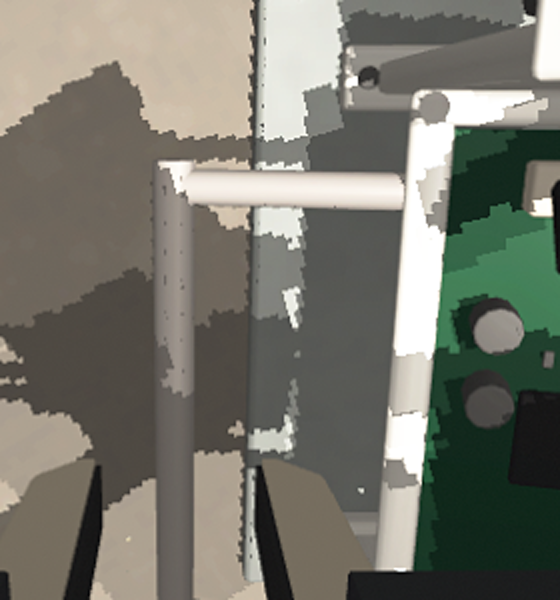

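```bash
python3 - <<'E'
from h import *
a=snapshot("wrist")["image"];b=snapshot("side")["image"];c=snapshot("scene")["image"]
f=lambda i,x0,x1,y0,y1:cv2.resize(i[y0:y1,x0:x1],(390,390),interpolation=cv2.INTER_CUBIC)
cv2.imwrite('pics/k.png',np.hstack([f(b,180,310,140,270),f(c,240,370,230,360)])); save(a,'k_w.png')
print(read_time(),read_gripper_width())
E
```

```text
13.2 9.356294366717722e-05
```

View pics/k.png

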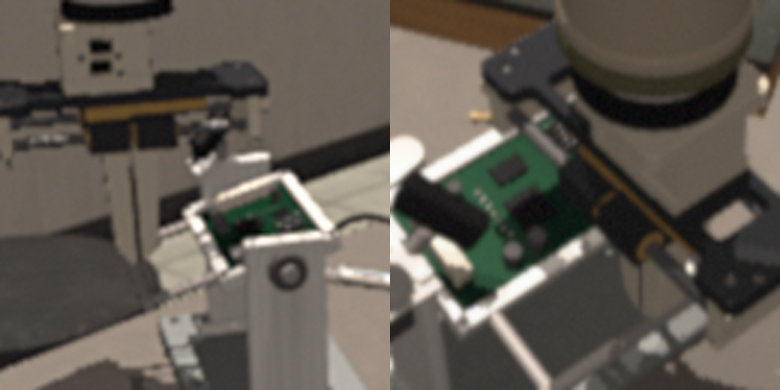

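View pics/k_w.png

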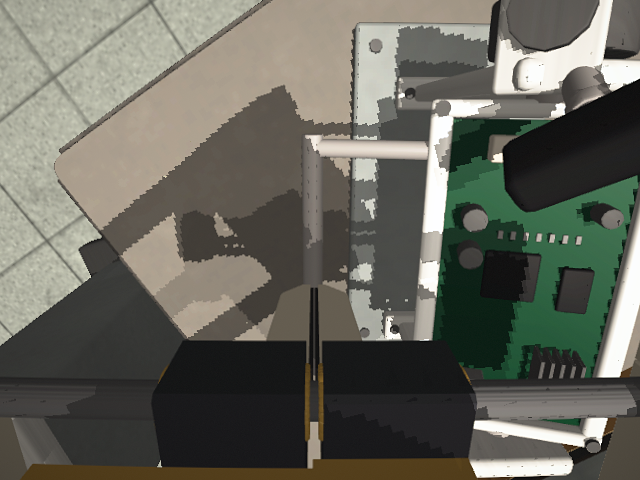

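```bash
python3 - <<'E'
from h import *
p,o=read_eef_pos(),read_orientation();C=wristcam(p,o)
print(p,o)
for z in (70,87,106,112):
    print(z,proj(C,fpt(fr,[(-92,-4.5,z),(-92,-12,z),(-92,62,z)])).round(0).tolist())
j=cv2.imread('pics/k_w.png'); save(j,'k_c.png',(120,400,240,400),3*.7*.95)
E
```

```text
[0.46884954 0.23071032 0.08694025] [-1.98653884e-05  8.04237818e-01  5.94307607e-01 -8.83483732e-06]
70 [[312.0, 249.0], [312.0, 261.0], [312.0, 131.0]]
87 [[312.0, 260.0], [312.0, 272.0], [312.0, 132.0]]
106 [[312.0, 273.0], [312.0, 287.0], [312.0, 135.0]]
112 [[312.0, 278.0], [312.0, 292.0], [312.0, 135.0]]
```

View pics/k_c.png

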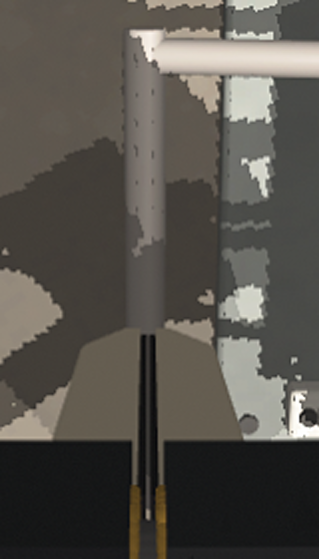

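```bash
python3 - <<'E'
from h import *
p=np.array([.46885,.23071,.08694])
for dz in (0,.01,.02,.025,.03,.04): print(dz,proj(SI,p+[0,0,dz]).round(1),proj(SC,p+[0,0,dz]).round(1))
b=snapshot("side")["image"];c=snapshot("scene")["image"]
f=lambda i,x0,x1,y0,y1:cv2.resize(i[y0:y1,x0:x1],(390,390),interpolation=cv2.INTER_CUBIC)
cv2.imwrite('pics/l.png',np.hstack([f(b,195,260,190,255),f(c,300,365,290,355)]))
E
```

```text
0 [[226.6 241.2]] [[327.3 341.5]]
0.01 [[226.2 236.9]] [[327.3 337.9]]
0.02 [[225.9 232.6]] [[327.4 334.3]]
0.025 [[225.7 230.5]] [[327.4 332.5]]
0.03 [[225.5 228.3]] [[327.4 330.6]]
0.04 [[225.1 223.9]] [[327.4 326.8]]
```

View pics/l.png

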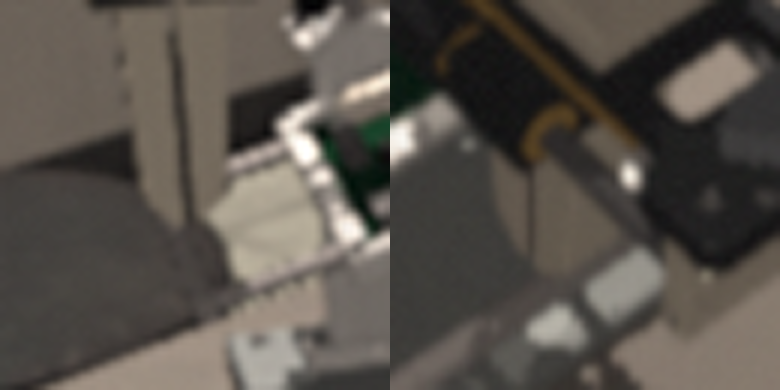

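```bash
python3 - <<'E'
from h import *
grip(0.035,6)
b=barpose(-.258)
print(move_linear(b-[0,0,.027],QD,rate=.06,f_stop=8)); print(ff(),read_time())
s=snapshot("side"); cv2.imwrite('pics/m.png',cv2.resize(s["image"][180:260,190:270],(400,400),interpolation=cv2.INTER_CUBIC))
grip(0.0,6); print(read_gripper_width(),ff(),read_eef_pos()-b,read_time())
s=snapshot("wrist");save(s["image"],'m_w.png')
E
```

```text
False
[-0.01 -0.43  0.78] 14.65
0.009369477607419215 [-3.01  0.83  0.16] [-0.00044902  0.00019276 -0.0270979 ] 15.2333
```

View pics/m.png

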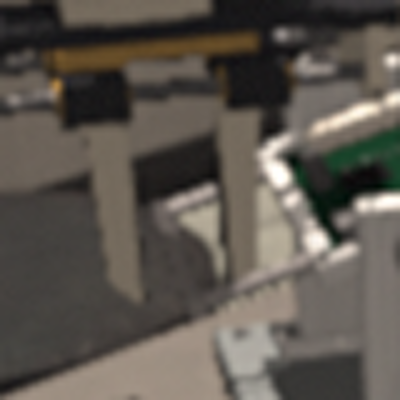

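View pics/m_w.png

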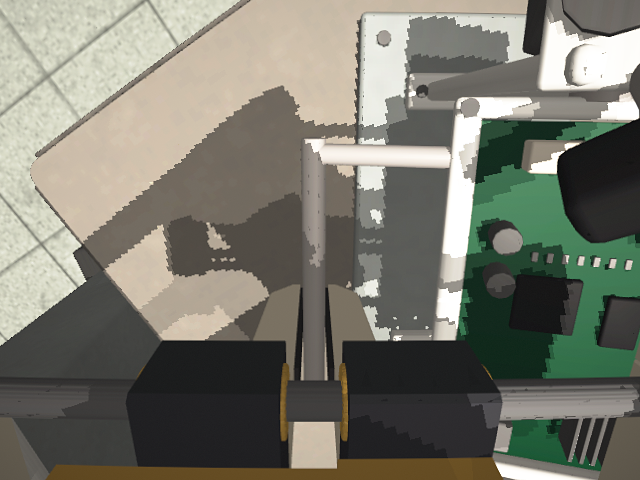

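```bash
cat > swing.py <<'E'
from h import *
import sys
t0,t1,n=float(sys.argv[1]),float(sys.argv[2]),int(sys.argv[3]); off=np.array([float(x) for x in sys.argv[4:7]])/1000 # off in frame axes
a=fr[2]
def tow(o): return np.array([np.cos(a)*o[0]-np.sin(a)*o[1],np.sin(a)*o[0]+np.cos(a)*o[1],o[2]])
print('start',ff())
for t in np.linspace(t0,t1,n+1)[1:]:
    st=move_linear(barpose(t)+tow(off),QD,rate=.12,f_stop=18)
    f=ff(); print(round(t,2),st,f,(off*1000).round(1),round(read_gripper_width()*1000,1),round(read_time(),2))
    if st: break
    # radial admittance
    r=np.array([-np.cos(t),0,np.sin(t)]); fr_=f@r
    if abs(fr_)>2: off=off+r*np.clip(fr_*1e-4,-.0006,.0006)
print('off',(off*1000).round(2).tolist())
E
python3 swing.py -.258 0.5 6 -0.5 0 -27
```

```text
start [-3.64  1.25  0.7 ]
-0.13 False [-3.41 -1.89  1.15] [ -0.5   0.  -27. ] 9.5 15.53
-0.01 False [-2.43 -2.54  1.57] [ -0.8   0.  -27. ] 9.5 15.78
0.12 False [-2.31 -2.09  1.99] [ -1.1   0.  -27. ] 9.5 16.03
0.25 False [-1.99 -3.2   1.33] [ -1.3   0.  -27. ] 9.6 16.28
0.37 False [-2.32 -4.26  1.3 ] [ -1.5   0.  -27. ] 10.0 16.53
0.5 False [-3.12 -3.86  2.01] [ -1.8   0.  -26.9] 9.6 16.78
off [-2.1, 0.0, -26.68]
```

```bash
python3 - <<'E'
from h import *
b=snapshot("side")["image"];c=snapshot("scene")["image"];w=snapshot("wrist")["image"]
f=lambda i,x0,x1,y0,y1:cv2.resize(i[y0:y1,x0:x1],(390,390),interpolation=cv2.INTER_CUBIC)
cv2.imwrite('pics/n.png',np.hstack([f(b,190,320,140,270),f(c,210,340,230,360)])); save(w,'n_w.png')
E
```

```text
(no output)
```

View pics/n.png

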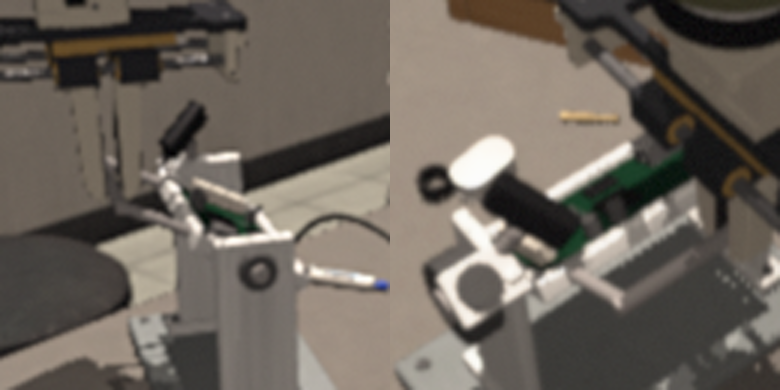

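View pics/n_w.png

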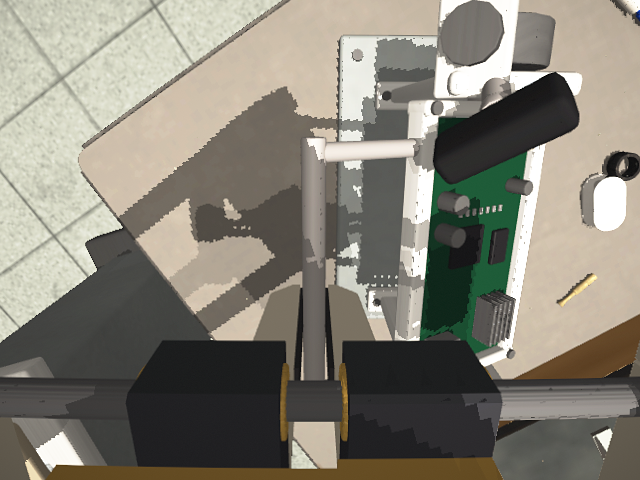

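```bash
sed -i 's/f_stop=18/f_stop=float(sys.argv[7]) if len(sys.argv)>7 else 18/' swing.py; python3 swing.py 0.5 0.98 5 -2.1 0 -26.7 7
python3 - <<'E'
from h import *
b=snapshot("side")["image"];c=snapshot("scene")["image"];w=snapshot("wrist")["image"]
f=lambda i,x0,x1,y0,y1:cv2.resize(i[y0:y1,x0:x1],(390,390),interpolation=cv2.INTER_CUBIC)
cv2.imwrite('pics/o.png',np.hstack([f(b,190,320,140,270),f(w,320,620,50,350)]))
E
```

```text
start [-2.84 -4.57  2.08]
0.6 False [-4.64 -4.73  3.52] [ -2.1   0.  -26.7] 10.0 17.18
0.69 False [-2.71 -3.86  3.08] [ -2.6   0.  -26.4] 9.6 17.43
0.79 False [-3.57 -4.06  5.57] [ -2.9   0.  -26.1] 9.6 17.68
0.88 False [-3.37 -3.26  5.09] [ -3.3   0.  -25.7] 9.8 17.93
0.98 False [-3.31 -2.39  5.77] [ -3.7   0.  -25.2] 9.5 18.18
off [-4.03, 0.0, -24.73]
```

View pics/o.png

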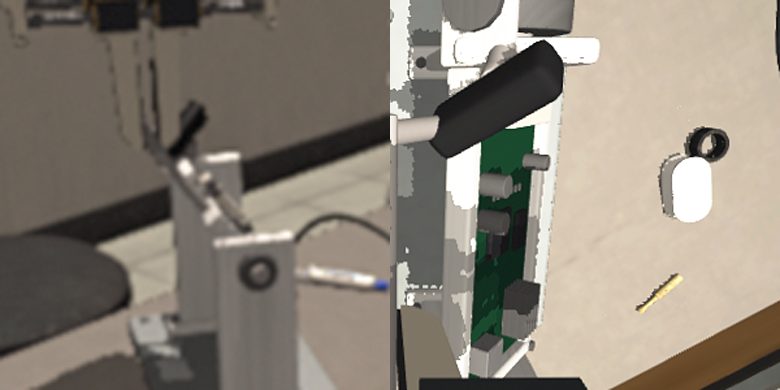

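```bash
sed -i 's/if abs(fr_)>2:/if abs(fr_)>2 and len(sys.argv)<9:/' swing.py; python3 swing.py 0.98 1.25 3 -4.0 0 -24.7 8 x
python3 - <<'E'
from h import *
b=snapshot("side")["image"];w=snapshot("wrist")["image"]
f=lambda i,x0,x1,y0,y1:cv2.resize(i[y0:y1,x0:x1],(390,390),interpolation=cv2.INTER_CUBIC)
cv2.imwrite('pics/p.png',np.hstack([f(b,190,320,140,270),f(w,320,620,50,350)]))
E
```

```text
start [-2.86 -2.76  4.72]
1.07 False [-2.31 -1.93  5.13] [ -4.    0.  -24.7] 9.8 18.58
1.16 False [-1.17 -0.94  6.28] [ -4.    0.  -24.7] 9.9 18.83
1.25 False [-0.72 -0.18  6.01] [ -4.    0.  -24.7] 9.6 19.08
off [-4.0, 0.0, -24.7]
```

View pics/p.png

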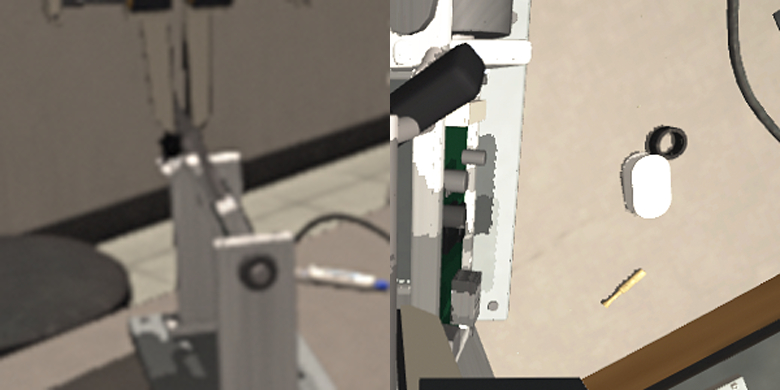

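```bash
cat > swing2.py <<'E'
from h import *
a=fr[2]
def tow(o): return np.array([np.cos(a)*o[0]-np.sin(a)*o[1],np.sin(a)*o[0]+np.cos(a)*o[1],o[2]])
o0=np.array([-4,0,-24.7])/1000;o1=np.array([-0.5,0,-26.5])/1000
ts=np.linspace(1.25,np.pi,15)
for i,t in enumerate(ts[1:],1):
    off=o0+(o1-o0)*min(1,i/7)
    st=move_linear(barpose(t)+tow(off),QD,rate=.12,f_stop=15)
    print(round(t,2),st,ff(),round(read_gripper_width()*1000,1),round(read_time(),2))
    if st: break
w=snapshot("wrist"); save(w["image"],'q_w.png')
b=snapshot("side")["image"];c=snapshot("scene")["image"]
f=lambda i,x0,x1,y0,y1:cv2.resize(i[y0:y1,x0:x1],(390,390),interpolation=cv2.INTER_CUBIC)
cv2.imwrite('pics/q.png',np.hstack([f(b,200,330,140,270),f(c,200,330,230,360)]))
E
python3 swing2.py
```

```text
1.39 False [-0.17  1.49  5.04] 9.8 19.44
1.52 False [2.02 2.49 4.19] 9.8 19.7
1.66 False [1.51 1.62 4.21] 9.4 19.96
1.79 False [1.89 1.08 2.54] 9.8 20.22
1.93 False [2.35 2.08 2.11] 9.4 20.48
2.06 False [2.   0.71 1.02] 9.5 20.73
2.2 False [ 1.42 -0.59  0.7 ] 9.5 20.99
2.33 False [ 2.2  -0.89 -1.05] 9.2 21.25
2.47 False [ 1.54 -0.26 -1.56] 9.5 21.51
2.6 False [ 0.55 -0.28 -1.28] 9.2 21.77
2.74 False [ 1.32  1.36 -1.87] 9.7 22.02
2.87 False [ 0.19  1.25 -1.89] 9.8 22.28
3.01 False [-0.21  1.68 -1.25] 9.5 22.54
3.14 False [-0.66  1.21 -2.56] 9.5 22.8
```

View pics/q.png

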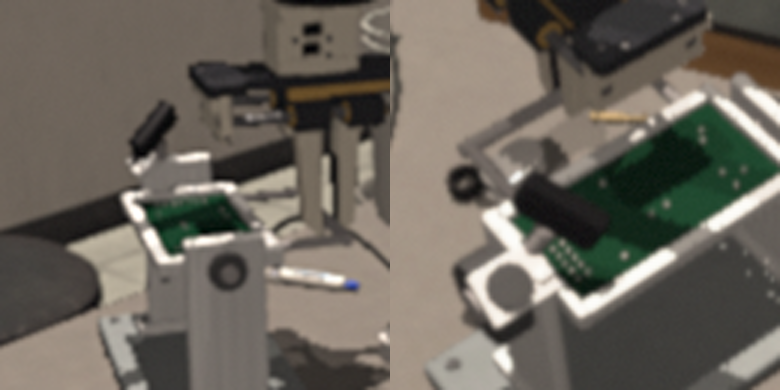

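View pics/q_w.png

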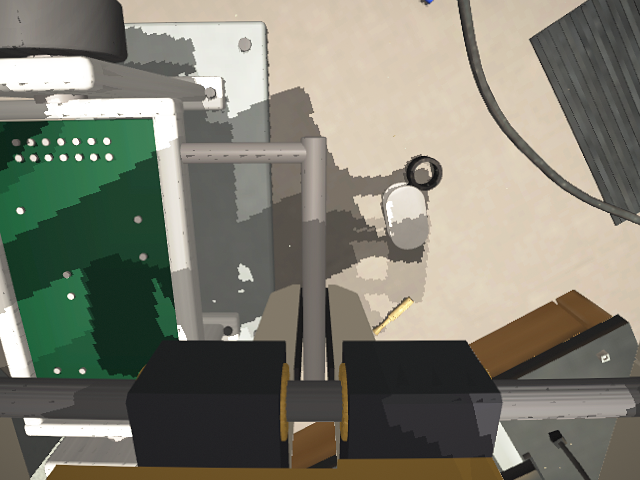

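```bash
python3 - <<'E'
from h import *
grip(0.035); print(ff())
p=np.array(read_eef_pos())
move_linear(p+[0,0,.13],QD,rate=.25)
P=fpt(fr,(20,-30,270))[0]
move_ptp(P,QD)
p,o=read_eef_pos(),read_orientation(); w=snapshot("wrist"); save(w["image"],'r.png'); print(list(map(float,p)),list(map(float,o)),read_time())
draw(wristcam(p,o),w["image"],fr,np.pi,'r_over.png',(20,330,120,500),2)
E
```

```text
[ 0.08 -0.58 -0.04]
[0.5697405671683057, 0.18065700057849104, 0.2686535167425273] [-0.00022005815844514264, 0.8041043872140771, 0.594487691564629, -0.0006860143139337249] 24.7667
```

View pics/r_over.png

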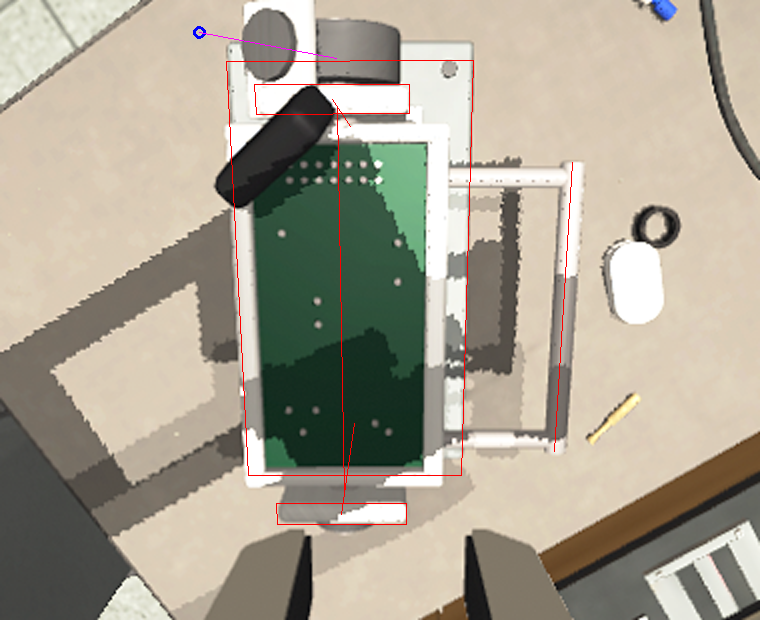

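```bash
python3 - <<'E'
from h import *
C=wristcam([0.56974057,0.180657,0.26865352],[-0.00022006,0.80410439,0.59448769,-0.00068601])
w=lambda u,v:(120+u/2,20+v/2)
obs=[(w(573,163),(-95,62,0)),(w(555,452),(-95,-62,0)),(w(228,126),(44.5,76.5,-6)),(w(449,126),(-44.5,76.5,-6)),(w(246,486),(44.5,-76.5,-6)),(w(443,486),(-44.5,-76.5,-6))]
def pt(p,t):
    x,y,z=p; return (x*np.cos(t)+z*np.sin(t), y, 130-x*np.sin(t)+z*np.cos(t))
def f(v): return np.concatenate([proj(C,fpt(v[:3],pt(p,v[3])))[0]-np.array(uv) for uv,p in obs])
s=least_squares(f,[*fr,3.14]);print(s.x.round(4));print(f(s.x).reshape(-1,2).round(1).tolist())
g=lambda v:f([fr[0],fr[1],fr[2],v[0]])
s=least_squares(g,[3.14]);print(s.x,g(s.x).reshape(-1,2).round(1).tolist())
J=s.jac; print('sens px/rad',np.linalg.norm(J))
E
```

```text
[ 0.5605  0.2147 -0.2974  3.1455]
[[0.2, 0.3], [0.1, 0.2], [-1.4, -0.6], [1.1, -0.9], [-0.3, 0.9], [0.3, 0.7]]
[3.13335728] [[-0.0, -0.2], [-0.2, 0.2], [-1.9, -1.1], [0.5, -1.5], [-0.9, 0.2], [-0.3, 0.6]]
sens px/rad 54.03661352076317
```

```bash
cat > knob.py <<'E'
from h import *
a=fr[2]; F=R.from_euler('z',a).as_matrix()
n=np.array([-.245,-.525,.815]); n/=np.linalg.norm(n)
x=np.array([.69,.505,.525]); x-=n*(n@x); x/=np.linalg.norm(x)
y=np.cross(n,x)
Kc=np.array([.5617,.2835,.1875])
N=F@n
INS=0.014+0.027
def kM(flip,d):  # tool matrix at clockwise turn d
    X=x if flip else -x
    z=-n; Yt=np.cross(z,X); M=F@np.c_[X,Yt,z]
    return R.from_rotvec(-N*d).as_matrix()@M
def kpose(flip,d,back=0): return Kc-N*(INS-back), m2q(kM(flip,d))
E
python3 - <<'E'
from knob import *
print(fv(Kc), 'axis dist', np.linalg.norm(fv(Kc)-[0,101,130]), (fv(Kc)-[0,101,130])/np.linalg.norm(fv(Kc)-[0,101,130]), read_joints())
for fl in (0,1):
    for d in (0,.5,1.0,1.3,1.5,1.6):
        for b in (0,.1):
            p,q=kpose(fl,d,b); k=solve_ik(p,q); print(fl,d,b,None if k is None else np.round(k,2))
C=wristcam([0.56974057,0.180657,0.26865352],[-0.00022006,0.80410439,0.59448769,-0.00068601])
P=[Kc+F@(s*.022*x) for s in(-1,1)]; print((proj(C,np.array(P))-[120,20])*2)
E
```

```text
[-18.6  65.7 187.5] axis dist 69.9878560894674 [-0.26576039 -0.50437322  0.8215711 ] [ 2.20937482e-01  1.08539924e-01  1.35867810e+00 -1.49536971e-04
  1.67740199e+00  5.18882422e-01]
0 0 0 [ 0.17 -0.26  2.05  0.48  0.89 -2.03]
0 0 0.1 [ 0.08 -0.47  2.07  0.46  1.12 -2.02]
0 0.5 0 [ 0.17 -0.26  2.05  0.48  0.89 -1.53]
0 0.5 0.1 [ 0.08 -0.47  2.07  0.46  1.12 -1.52]
0 1.0 0 [ 0.17 -0.26  2.05  0.48  0.89 -1.03]
0 1.0 0.1 [ 0.08 -0.47  2.07  0.46  1.12 -1.02]
0 1.3 0 [ 0.17 -0.26  2.05  0.48  0.89 -0.73]
0 1.3 0.1 [ 0.08 -0.47  2.07  0.46  1.12 -0.72]
0 1.5 0 [ 0.17 -0.26  2.05  0.48  0.89 -0.53]
0 1.5 0.1 [ 0.08 -0.47  2.07  0.46  1.12 -0.52]
0 1.6 0 [ 0.17 -0.26  2.05  0.48  0.89 -0.43]
0 1.6 0.1 [ 0.08 -0.47  2.07  0.46  1.12 -0.42]
1 0 0 [ 0.17 -0.26  2.05  0.48  0.89  1.11]
1 0 0.1 [ 0.08 -0.47  2.07  0.46  1.12  1.12]
1 0.5 0 [ 0.17 -0.26  2.05  0.48  0.89  1.61]
1 0.5 0.1 [ 0.08 -0.47  2.07  0.46  1.12  1.62]
1 1.0 0 [ 0.17 -0.26  2.05  0.48  0.89  2.11]
1 1.0 0.1 [ 0.08 -0.47  2.07  0.46  1.12  2.12]
1 1.3 0 [ 0.17 -0.26  2.05  0.48  0.89  2.41]
1 1.3 0.1 [ 0.08 -0.47  2.07  0.46  1.12  2.42]
1 1.5 0 [ 0.17 -0.26  2.05  0.48  0.89  2.61]
1 1.5 0.1 [ 0.08 -0.47  2.07  0.46  1.12  2.62]
1 1.6 0 None
1 1.6 0.1 None
[[235.76488232 180.63993612]
 [313.63423131 107.92393129]]
```

```bash
sed -i 's/^n=np.array.*/n=np.array([-.2602,-.5112,.8192]); n\/=np.linalg.norm(n)/' knob.py; python3 - <<'E'
from knob import *
grip(0.045)
p,q=kpose(0,0,.09); move_ptp(p,q)
w=snapshot("wrist"); save(w["image"],'s.png'); print(read_time(),ff())
C=wristcam(read_eef_pos(),read_orientation()); print(proj(C,np.array([Kc,Kc+F@x*.022,Kc-F@x*.022])).round(0).tolist())
E
```

```text
27.3917 [ 0.13 -0.31 -1.02]
[[313.0, 244.0], [313.0, 274.0], [313.0, 211.0]]
```

View pics/s.png

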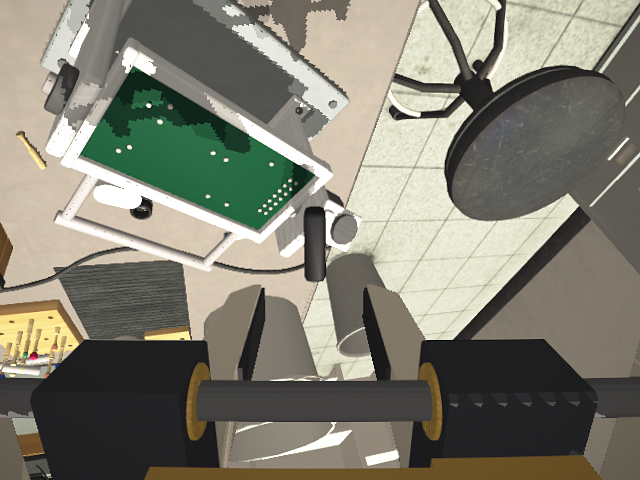

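```bash
python3 - <<'E'
from knob import *
p,q=kpose(0,0,0); print(move_linear(p,q,rate=.1,f_stop=10),ff(),read_time())
w=snapshot("wrist"); save(w["image"],'t.png')
grip(0.0,30); print(read_gripper_width(),ff(),read_time(),np.round(read_joints(),3))
b=snapshot("side")["image"];c=snapshot("scene")["image"]
f=lambda i,x0,x1,y0,y1:cv2.resize(i[y0:y1,x0:x1],(390,390),interpolation=cv2.INTER_CUBIC)
cv2.imwrite('pics/t2.png',np.hstack([f(b,200,330,120,250),f(c,200,330,230,360)]))
E
```

```text
False [-0.08  0.44 -0.4 ] 28.4417
0.01373122049089863 [-3.17  1.15  1.58] 29.0917 [ 0.187 -0.264  2.056  0.445  0.88  -1.996]
```

View pics/t.png

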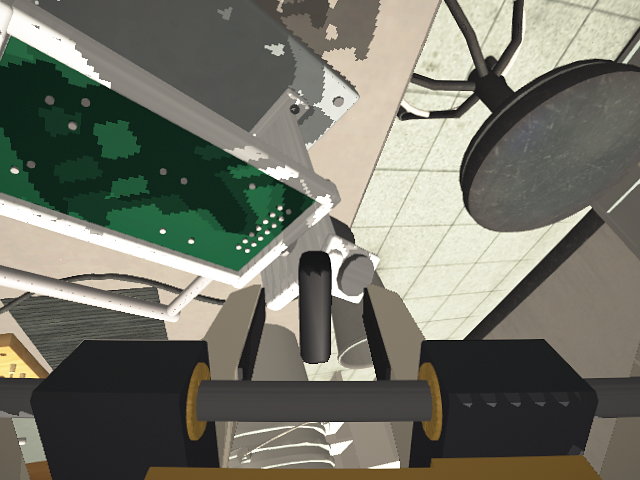

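View pics/t2.png

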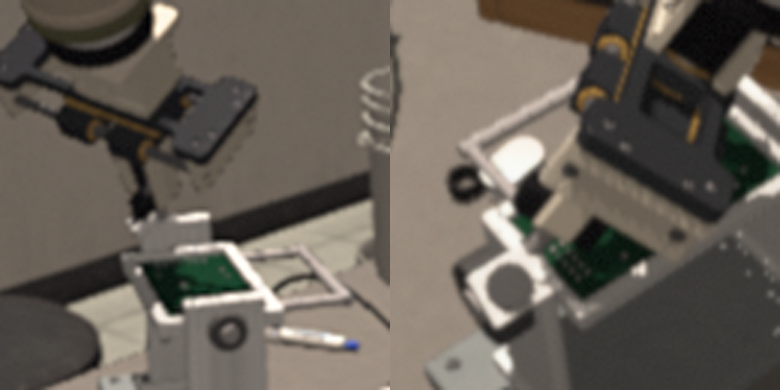

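```bash
cat > turn.py <<'E'
from knob import *
import sys
tot=float(sys.argv[1]);n_=int(sys.argv[2])
j0=np.array(read_joints())
for i in range(1,n_+1):
    j=j0.copy(); j[5]+=tot*i/n_; move_j(list(j))
    m=np.array(read_torque()); f=np.array(read_ft_force())
    print(round(read_joints()[5],3),'Mn',round(float(m@N),3),'|F|',round(float(np.linalg.norm(f)),2),f.round(1),m.round(2),round(read_gripper_width()*1000,1),round(read_time(),2))
    if np.linalg.norm(f)>35: break
E
python3 - <<'E'
from knob import *
grip(0.0,50); print(ff(),np.array(read_torque())@N,read_torque())
E
python3 turn.py 0.3 2
```

```text
[-4.71  1.72  4.45] 0.05279707726684766 [0.54486954 0.5705388  0.61685168]
-1.849 Mn -0.196 |F| 5.12 [-3.7  2.2  2.8] [0.32 0.43 0.13] 13.3 29.68
-1.702 Mn -0.173 |F| 3.87 [-2.7  1.1  2.5] [0.24 0.43 0.12] 13.4 29.94
```

```bash
python3 turn.py 0.9 5
```

```text
-1.529 Mn -0.091 |F| 3.66 [-2.6  0.7  2.5] [0.19 0.41 0.19] 13.4 30.23
-1.35 Mn -0.126 |F| 3.99 [-3.1 -0.3  2.5] [0.04 0.45 0.09] 13.5 30.52
-1.17 Mn -0.136 |F| 4.83 [-3.2 -2.1  2.9] [-0.11  0.51  0.04] 13.2 30.82
-0.99 Mn -0.099 |F| 6.0 [-4.1 -3.3  2.9] [-0.38  0.58 -0.01] 13.4 31.11
-0.81 Mn -0.165 |F| 7.28 [-5.1 -4.1  3.2] [-0.35  0.74  0.  ] 13.5 31.4
```

```bash
python3 turn.py 0.36 3; python3 - <<'E'
from knob import *
w=snapshot("wrist"); save(w["image"],'u.png')
b=snapshot("side")["image"];c=snapshot("scene")["image"]
f=lambda i,x0,x1,y0,y1:cv2.resize(i[y0:y1,x0:x1],(390,390),interpolation=cv2.INTER_CUBIC)
cv2.imwrite('pics/u2.png',np.hstack([f(w["image"],240,400,200,360),f(c,200,330,230,360)]))
E
```

```text
-0.698 Mn -0.133 |F| 6.08 [-4.2 -3.1  3.1] [-0.2   0.65  0.07] 13.5 31.65
-0.577 Mn -0.137 |F| 6.86 [-4.7 -3.2  3.8] [-0.31  0.74  0.05] 13.7 31.9
-0.457 Mn -0.088 |F| 7.42 [-5.5 -3.   4. ] [-0.3   0.76  0.13] 13.4 32.15
```

View pics/u2.png

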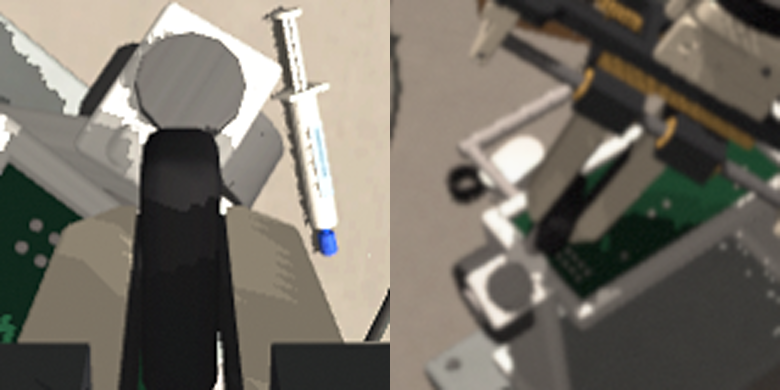

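```bash
sed -i "s/if np.linalg.norm(f)>35: break/print('  j6eff',np.round(read_joint_efforts()[5],3))\n    if np.linalg.norm(f)>35 or abs(m@N)>.45: break/" turn.py; python3 turn.py 0.4 4
```

```text
-0.365 Mn 1.013 |F| 5.37 [-4.4 -2.   2.4] [-0.62  0.16  1.02] 14.0 32.55
  j6eff 1.67
```

```bash
python3 - <<'E'
from knob import *
j=np.array(read_joints()); j[5]-=.04; move_j(list(j)); print(np.array(read_torque())@N,ff())
grip(0.045); print(ff(),read_time())
p=np.array(read_eef_pos()); move_linear(p+N*.1,None,rate=.2)
P=fpt(fr,(20,-30,275))[0]
move_ptp(P,QD)
p,o=read_eef_pos(),read_orientation(); w=snapshot("wrist"); save(w["image"],'v.png'); print(list(map(float,p)),list(map(float,o)),read_time(),ff())
draw(wristcam(p,o),w["image"],fr,np.pi,'v_over.png',(20,330,120,500),2)
c=snapshot("scene")["image"];b=snapshot("side")["image"]
f=lambda i,x0,x1,y0,y1:cv2.resize(i[y0:y1,x0:x1],(390,390),interpolation=cv2.INTER_CUBIC)
cv2.imwrite('pics/v2.png',np.hstack([f(b,200,330,120,250),f(c,200,330,230,360)]))
E
```

```text
0.6184858698943158 [-2.25 -2.42  2.69]
[ 1.14  0.38 -0.02] 33.5083
[0.5699444492456928, 0.18131227526901414, 0.2728387979979514] [-0.0009724273443659033, 0.8034129680102099, 0.5954208580879741, -0.0008117708211565763] 35.0833 [-0.58 -0.74 -0.3 ]
```

View pics/v_over.png

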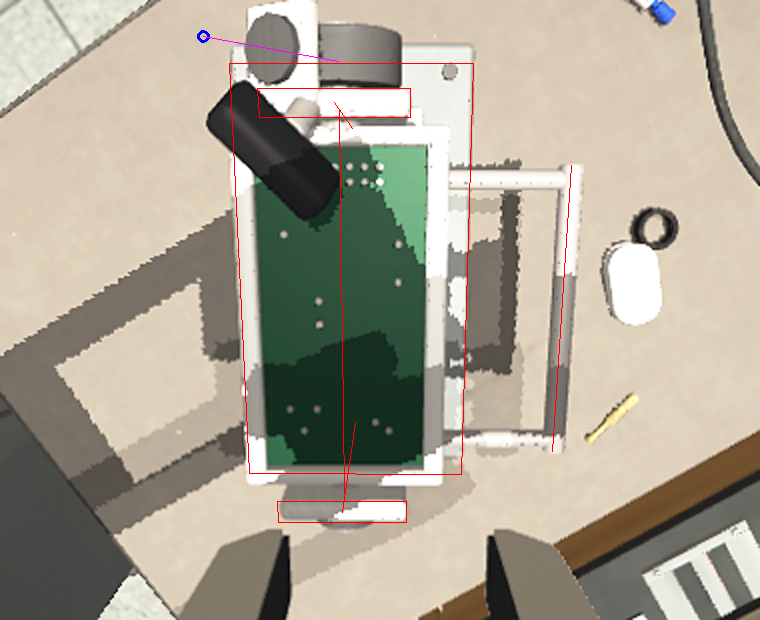

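View pics/v2.png

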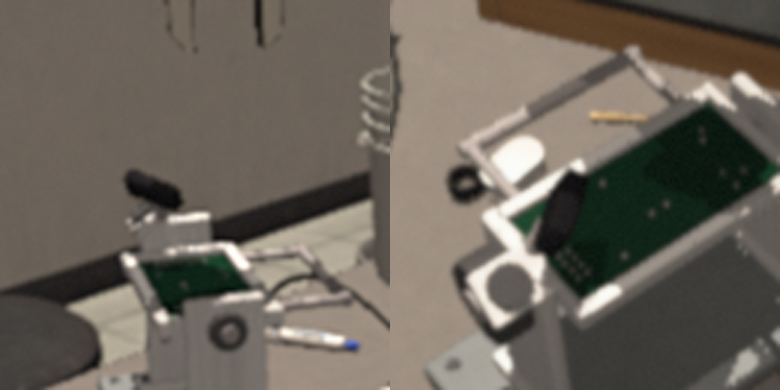

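```bash
python3 - <<'E'
from h import *
print(read_time(),ff()); print(job_done())
E
```

```text
35.1833 [0.32 0.31 1.06]
the job is handed in; nothing more can be done
None
```

The board is upside down with the solder side up, and the T-knob is turned clockwise to its end stop. I handed the job in at 35.2 s with the gripper clear of everything.

**Swing:** I pinched the handle bar and took it over the arc to the far side. A fit to the wrist picture after release gave a cradle angle of 3.13–3.15 rad, so it is level to about 0.02 rad. The picture taken after locking looks the same.

**Lock:** I gripped the T-handle along its axis and turned it about 1.6 rad clockwise. The moment then jumped to about 1 N m with only 5 N of force, which I read as the end stop at about 1.95 rad. That agrees with the start angle of about 0.35–0.4 rad I estimated from the pictures.

**Surroundings:** The last pictures show the loupe where it was. I did not check the jar or the gear again, but the arm did not work near them after the start. The readings I took during the job stayed below about 8 N. I never touched the board.

These checks disagreed with the description or stayed open:
- **Finger length:** the real fingertips end about 27 mm short of the stated TCP. My first grasp closed just above the bar on nothing, so I lowered the tool by 27 mm for the grasps after that.
- **Knob position:** the pictures put the handle at about x −19, y +66, z 188 mm in the stand's frame, not x −41, y +101. Its axis leans towards the board instead of towards −x, and I used the measured pose.
- **Cradle and knob overlap:** the cradle arm appears to pass through the knob handle in the pictures during the swing. I felt no contact force.
- **Knob stiffness:** I did not clearly see the expected rise to 0.2–0.3 N m before the stop, because the moment readings were noisy.
- **Lock not tested:** I did not push on the bar to confirm that it holds.

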